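# Fetch the rear grinding wheel from a crowded peg

### The arm

A 6-joint arm with a two-finger parallel gripper is mounted at the origin on the work surface. World frame = base frame: x ahead of the robot, y to its left, z up, the work surface at z = 0. Lengths are in m, angles in rad, forces in N, time in s.
With the tool pointing down it reaches from about 0.25 to 0.725 m from the base axis. Payload 4 kg.
Tool frame: the origin (TCP) lies on the centre line of the jaws, within the pads' length; the fingertips stand 19 mm ahead of it and the grasp point (between the pads) is the TCP; z points along the fingers, y is the direction in which the jaws open and shut (so a half turn about z gives the same grasp; the last joint's range is limited). The gripper opens to 85 mm and grips with 20 to 120 N. Pads are 22 mm wide; open, the fingers measure 114 mm over their backs; the gripper's body (76 mm by 85 mm) begins 54 mm behind the grasp point. The pads swing forward as they close: fully open they stand 13 mm farther back than shut.
Start: joints at [-1.101, 0.241, 0.005, 1.335, 0, 1.571], TCP at [0.226, -0.446, 0.25] pointing down, gripper open.
Joint ranges: [-2.72, 2.72], [-1.05, 1.87], [-1.09, 1.28], [-1.99, 2.15], [-1.42, 1.44], [-3.14, 3.14]. Speed limits (rad/s): [2.79, 2.79, 3.14, 3.14, 3.14, 3.14].

### API

Orientations are given as a unit quaternion [x, y, z, w].
In Python, from workcell import bot gives the robot as it stands. The module is installed in compiled form; this text tells all that it offers.
- The arm moves only by the shell command python3 -m handwheel 'ROWS' [OPENING]. ROWS is JSON, a list of rows, each an object of numbers: "dx", "dy", "dz": the shift along the tool's x, y, z as a fraction of full scale; "ax", "ay", "az": the turn, a rotation vector about the tool's x, y, z as a fraction of full scale. In form: [{"dx": .., "dy": .., "dz": .., "ax": .., "ay": .., "az": ..}, ...]. A call has 1 to 12 rows; each row shifts and turns the commanded pose from where the row before left it, along the tool's axes as they then stand; what a row does not reach is not made up. Full scale, the value 1, is 2.5 cm for a shift and 0.15 rad for a turn. A row lasts 1/10 s, in which the tool goes at most 50 mm and 8.59 degrees, less where a joint would pass 70% of its speed; a pose out of reach is approached as far as the arm can. A call with a number of a shift or a turn outside -1 to 1 is refused whole. A call with a gripper value outside its range is refused whole. OPENING is the gripper's target within -1 to 1 (fully open at 1, half-way at 0, shut at -1), set as the call begins (- or left out, the last holds). The fingers move at their own pace and stop on an object; the grip force is fixed at half the most. Time passes only in rows, so rows that do not move let the fingers close. It gives the time, the measured TCP pose, the force and the opening at its end, in the units of the state.
- bot.get_obs(): the state, without advancing time (a new reading comes with each control period).
- bot.camera(name): name is "scene" or "top"; returns a dict with "img" (384x512x3 uint8, red, green, blue), "intrinsics" (3x3 intrinsics, pixels), "eye" and "rotation" of the camera in the world. Camera axes: x right, y down, z forward; pixel columns grow to the right and rows downward; lengths in m; the calibration is good to about 2 mm. A picture is of the moment at which its call begins. There is no depth.
- bot.job_done(): hands the job in, once; it reports no verdict.
Trained networks look in a picture, given as the dict that the camera call returned (one of the last four; its "shot" number tells which), for a name from the list of things; names that differ only in an ending like _2 or _b are one class to them, and where a whole thing is asked for, a point or a joint stands for the part that bears it (a point fixed in the world has none). Each returns a list of dicts, best first, with "confidence" (0 to 1); they miss things now and then, are a little off and sometimes report something else, mostly with a low value. They report only what shows in the picture. A call takes as long as a camera call.
- bot.trace(thing, picture): "region" (384x512 bool, what is visible of it) and "rect" ([centre column, centre row, width, height] in pixels, round what is visible of it).
The state is a dict: "clock": time; "joint_pos": joint angles; "joint_vel": joint speeds; "tau": joint torques, N m; "eef_pos": TCP position; "tool_rot": TCP orientation; "ft_force": force on the tool from outside, world axes, zero at the start; "ft_torque": the same for the moment, N m; "grip_width": finger opening in m.
Only numpy, scipy, OpenCV 4.12 (cv2) and the standard library are available. Lean on these libraries where they do the work, as an engineer would, in place of code of your own. Each camera call takes 0.05 s, during which the arm holds its last target.

### The job

The thick grinding wheel hangs at the back of the crowded peg, behind two thin discs. Move both thin discs to the empty peg of the other stand and push them right back against its stop; then take the thick wheel off and lower it gently on edge into the roller cradle until it rests on both rollers. The spare peg is not exactly where it is drawn, so feel for it lightly: never force the pegs or stands, and leave the bottle, spanner and bin alone.

Things in the scene. Friction and masses are not known exactly. Their poses are not given: they have to be found in the camera images.
- disc_a_centre (a point): Centre (half-way up, in the bore) of the outer of two thin abrasive discs on the crowded peg: 115 mm diameter, 7 mm thick, 22 mm through bore, about 0.11 kg. It hangs on edge; its x axis runs through the bore, along the peg. It lies face to face with disc_b, so the two are 14 mm thick together and can be pinched from above and carried as one.
- disc_b_centre (a point): Centre of the second thin disc, directly behind disc_a and the same in size and axes.
- wheel_centre (a point): Centre (half-way up, in the bore) of the thick grinding wheel hanging behind the thin discs, nearest to the panel: 115 mm diameter, 18 mm thick, 22 mm bore, about 0.28 kg, x axis along its bore. At the start there is a gap of at least 30 mm between it and disc_b.
- crowded_post (a point): Root of the crowded peg, on the front face of its red stand, 135 mm above the bench. x points into the panel, away from the robot; z up. The peg runs level along -x, exactly on this axis: 12 mm diameter, ending 130 mm from the panel. Its first 30 mm from the panel is a boss of 26 mm diameter, a stop that no bore passes. See crowded_stand for the stub at its end.
- spare_post (a point): NOMINAL root of the empty spare peg, on the face of a second red stand; axes, peg, boss, stub and sizes as on the first. But this peg is clamped in slots: it truly sits up to 20 mm to either side (y) and up to 10 mm above or below this point, differently each time, still parallel to x. Feel for it with light touches (or look); lengths along x are true.
- cradle_seat (a point): Where the wheel's centre is when fully seated in the fixed roller cradle, 78 mm above the bench. Two upright cheeks 24 mm apart inside (tops 75 mm above the bench, 100 mm wide); between them two rollers of 8 mm radius, axes 20 mm above the bench, 30 mm either side along y. The wheel stands on edge on both rollers, its bore along this x axis (across the cheeks). z up.
- crowded_stand: The crowded stand, fixed (panel 130 mm wide, top 143 mm above the bench); origin on the bench below crowded_post, same axes. At 121 to 127 mm from the panel a stub rises 3 mm above the peg's top. A hung disc's centre is 5 mm below the peg's axis; to pass the stub lift it to between 2 mm below and 5 mm above the axis. Load a stand or peg with at most 20 N.
- spare_stand: The spare stand, fixed, alike, but its peg's mount is sprung: pushed down or inwards it gives, moving inwards and down together, about 1 mm each for every 3 N, and springs back; sideways it is rigid (as is the crowded peg). Origin on the bench below spare_post, same axes. Load it or its peg with at most 20 N.
- oil_bottle: Bystander: small white bottle, 44 mm diameter, 110 mm tall, standing on the bench; origin at its underside. Leave it alone.
- spanner: Bystander: open-ended steel spanner lying flat on the bench; origin at its underside. Leave it alone.
- parts_bin: Bystander: open blue bin 140 x 100 x 60 mm; origin at its underside. Leave it alone.
- wheel: The same thick wheel as a body; its origin is at its centre.
- disc_a: The thin disc as a body; its origin is at its centre.
- disc_b: The thin disc as a body; its origin is at its centre.

How it is judged:
On the way, in this order (a step that is already met when the one before it is completed fails the run):
1. both thin discs hang on the spare peg, pushed back to its stop and let go, while the thick wheel still hangs on the crowded peg (x of disc_a_centre in the frame of spare_post between -0.0475 and -0.025 m and y of disc_a_centre in the frame of spare_post between -0.028 and 0.028 m and z of disc_a_centre in the frame of spare_post between -0.024 and 0.011 m and angle between the x axis of each of disc_a_centre, disc_b_centre and the x axis of spare_post, either way round below 0.2 rad and x of disc_b_centre in the frame of spare_post between -0.0475 and -0.025 m and y of disc_b_centre in the frame of spare_post between -0.028 and 0.028 m and z of disc_b_centre in the frame of spare_post between -0.024 and 0.011 m and x of wheel_centre in the frame of crowded_post above -0.12 m and distance between wheel_centre and crowded_post below 0.125 m and height (world z) of wheel_centre above 0.115 m and contact force between the fingers and disc_a below 0.05 N and contact force between the fingers and disc_b below 0.05 N), for 0.2 s.
2. the thick wheel rests in the cradle (x of wheel_centre in the frame of cradle_seat between -0.006 and 0.006 m and y of wheel_centre in the frame of cradle_seat between -0.005 and 0.005 m and z of wheel_centre in the frame of cradle_seat between -0.004 and 0.005 m and angle between the x axis of wheel_centre and the x axis of cradle_seat, either way round below 0.2 rad), for 0.2 s.
At the end, for the whole second after the job is handed in: Both thin discs hang on the spare peg against its stop (centres at most 47 mm from the panel, within 0.2 rad of square); the thick wheel stands on both cradle rollers, centred within 6 mm across the cheeks, 5 mm along them and 4 mm in height; all released and at rest (all of step 2 and x of disc_a_centre in the frame of spare_post between -0.0475 and -0.025 m and y of disc_a_centre in the frame of spare_post between -0.028 and 0.028 m and z of disc_a_centre in the frame of spare_post between -0.024 and 0.011 m and angle between the x axis of each of disc_a_centre, disc_b_centre and the x axis of spare_post, either way round below 0.2 rad and x of disc_b_centre in the frame of spare_post between -0.0475 and -0.025 m and y of disc_b_centre in the frame of spare_post between -0.028 and 0.028 m and z of disc_b_centre in the frame of spare_post between -0.024 and 0.011 m and linear speed of each of disc_a, disc_b, wheel below 0.03 m/s); the robot touches nothing.
It fails at once if a peg or stand is loaded with more than 20 N (crowded_stand) (contact force between crowded_stand and anything else above 20 N).
It fails at once if a peg or stand is loaded with more than 20 N (spare_stand) (contact force between spare_stand and anything else above 20 N).
It fails at once if the wheel is dropped into the cradle (faster than 0.5 m/s within 30 mm of its seat) (distance between wheel_centre and cradle_seat below 0.03 m and linear speed of wheel above 0.5 m/s).
It fails at once if the bottle, spanner or bin is disturbed (moved over 30 mm) (distance of any of oil_bottle, spanner, parts_bin from where it was at the start of the episode above 0.03 m).
It also fails if it takes over 72 s, if anything falls off the work surface, if the arm or the gripper's body presses on something with over 40 N, if the wrist force passes 120 N, or if a joint passes its speed limit or range.

## Working session

There is one attempt and no reset: what is moved stays moved. The work goes in short steps, Python scripts to look and compute and a shell command to move; the robot and the scene stay as the last step left them, time stands still between calls to the robot, and variables do not carry over. Pictures are saved under pics/ and viewed, and the job is handed in when it is done.

```bash
mkdir -p pics; cat > h.py <<'E'
import numpy as np, cv2
from workcell import bot
def shot(cam,name=None,crop=None,scale=1):
    p=bot.camera(cam)
    if name:
        im=cv2.cvtColor(p["img"],cv2.COLOR_RGB2BGR)
        if crop: im=im[crop[1]:crop[3],crop[0]:crop[2]]
        if scale!=1: im=cv2.resize(im,None,fx=scale,fy=scale,interpolation=cv2.INTER_CUBIC)
        cv2.imwrite(f"pics/{name}.png",im)
    return p
def proj(p,X):
    c=np.array(p["rotation"]).T@(np.array(X,float)-np.array(p["eye"])); u=np.array(p["intrinsics"])@c; return u[:2]/u[2]
def ray(p,uv):
    d=np.linalg.inv(p["intrinsics"])@np.array([uv[0],uv[1],1.]); d=np.array(p["rotation"])@d; return np.array(p["eye"]),d/np.linalg.norm(d)
def onplane(p,uv,ax,val):
    e,d=ray(p,uv); return e+d*(val-e[ax])/d[ax]
def tri(p1,uv1,p2,uv2):
    e1,d1=ray(p1,uv1);e2,d2=ray(p2,uv2)
    A=np.stack([d1,-d2],1); t=np.linalg.lstsq(A,e2-e1,rcond=None)[0]
    a=e1+t[0]*d1;b=e2+t[1]*d2; return (a+b)/2,np.linalg.norm(a-b)
E
python3 - <<'E'
from h import *
for c in("scene","top"):
    p=shot(c,c+"0",scale=1.5); print(c,p["eye"],p["rotation"],p["intrinsics"],p["shot"])
    for n in ["disc_a","wheel","crowded_stand","spare_stand","cradle_seat","oil_bottle","spanner","parts_bin","disc_a_centre"]:
        try: print(n,[(round(r["confidence"],2),np.round(r["rect"],1).tolist()) for r in bot.trace(n,p)])
        except Exception as e: print(n,e)
print(bot.get_obs())
E
```

```text
scene [1.21806136 0.62078721 1.09249506] [ 0.40527503  0.84401707 -0.32073017 -0.14324626] [[433.76461484   0.         250.70835436]
 [  0.         433.76461484 188.52076659]
 [  0.           0.           1.        ]] 1
disc_a [(0.6, [187.1, 138.1, 24.7, 29.5])]
wheel [(0.79, [173.1, 149.7, 30.7, 32.6])]
crowded_stand [(0.59, [161.1, 172.6, 52.3, 67.9])]
spare_stand [(0.97, [278.6, 251.9, 74.3, 86.6]), (0.4, [186.9, 139.1, 21.4, 27.7])]
cradle_seat [(0.67, [266.0, 172.4, 33.0, 39.9]), (0.18, [173.1, 145.9, 31.9, 32.1])]
oil_bottle [(0.59, [208.6, 226.4, 18.7, 30.6])]
spanner [(0.6, [227.1, 201.2, 32.1, 39.1])]
parts_bin [(0.85, [381.5, 231.1, 49.2, 57.8]), (0.37, [228.4, 202.2, 30.1, 38.5])]
disc_a_centre []
top [0.38830453 0.07418095 1.01602472] [ 0.70794034 -0.70064673  0.05854238 -0.06698822] [[388.90788758   0.         248.8301937 ]
 [  0.         388.90788758 192.65449839]
 [  0.           0.           1.        ]] 2
disc_a [(0.77, [385.8, 201.2, 56.3, 10.3]), (0.54, [385.9, 192.8, 47.0, 6.7])]
wheel [(0.84, [387.1, 175.4, 54.6, 20.9]), (0.71, [382.7, 170.6, 75.6, 81.4]), (0.39,
[... 442 characters left out ...]
'clock': 1.0, 'joint_pos': array([-1.10097994e+00,  2.40594662e-01,  5.01404156e-03,  1.33518984e+00,
        3.18346881e-06,  1.57083908e+00]), 'joint_vel': array([ 6.65389056e-04,  1.53782866e-03,  7.33345561e-05,  8.84509527e-04,
       -6.52878650e-04,  8.24398482e-04]), 'tau': array([ 5.54920898e-04, -3.72216582e+01,  2.52696687e+01,  1.19116667e-03,
        8.94021377e-05,  2.31014887e-07]), 'eef_pos': array([ 0.22636662, -0.44583422,  0.2503145 ]), 'tool_rot': array([9.72540688e-01, 2.32732914e-01, 4.55807541e-06, 1.22055216e-05]), 'ft_force': array([-0.52363052,  0.07582252, -0.57659772]), 'ft_torque': array([ 0.00173997, -0.01939269, -0.01671841]), 'grip_width': 0.08525267349401308}
```

```bash
sed -i 's/^    p=bot.camera(cam)/    p=bot.camera(cam)\n    K.update({id(p):0})/; ' h.py; python3 - <<'E'
s=open('h.py').read()
s=s.replace("    K.update({id(p):0})\n","").replace('np.array(p["rotation"])','RM(p)')
s=s.replace("def shot","from scipy.spatial.transform import Rotation as R\ndef RM(p): return R.from_quat(p['rotation']).as_matrix()\ndef shot",1)
open('h.py','w').write(s)
E
cat h.py | head -20
```

```text
import numpy as np, cv2
from workcell import bot
from scipy.spatial.transform import Rotation as R
def RM(p): return R.from_quat(p['rotation']).as_matrix()
def shot(cam,name=None,crop=None,scale=1):
    p=bot.camera(cam)
    if name:
        im=cv2.cvtColor(p["img"],cv2.COLOR_RGB2BGR)
        if crop: im=im[crop[1]:crop[3],crop[0]:crop[2]]
        if scale!=1: im=cv2.resize(im,None,fx=scale,fy=scale,interpolation=cv2.INTER_CUBIC)
        cv2.imwrite(f"pics/{name}.png",im)
    return p
def proj(p,X):
    c=RM(p).T@(np.array(X,float)-np.array(p["eye"])); u=np.array(p["intrinsics"])@c; return u[:2]/u[2]
def ray(p,uv):
    d=np.linalg.inv(p["intrinsics"])@np.array([uv[0],uv[1],1.]); d=RM(p)@d; return np.array(p["eye"]),d/np.linalg.norm(d)
def onplane(p,uv,ax,val):
    e,d=ray(p,uv); return e+d*(val-e[ax])/d[ax]
def tri(p1,uv1,p2,uv2):
    e1,d1=ray(p1,uv1);e2,d2=ray(p2,uv2)
```

View pics/scene0.png

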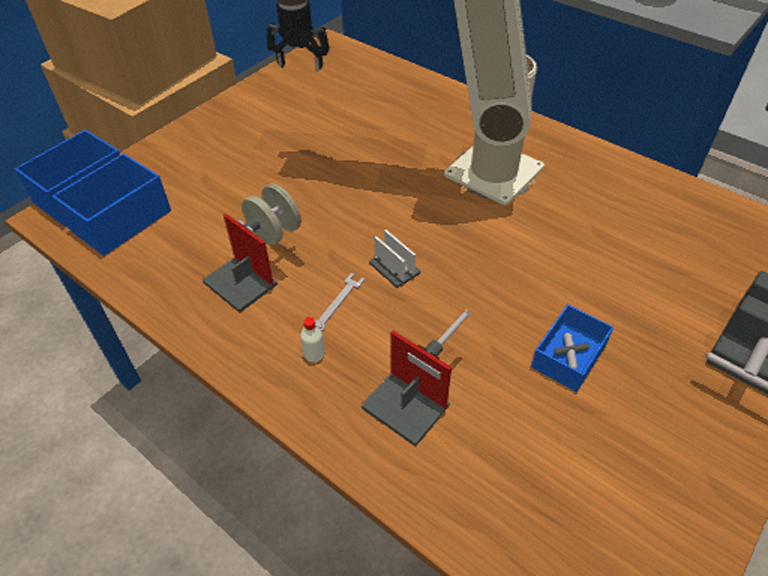

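View pics/top0.png

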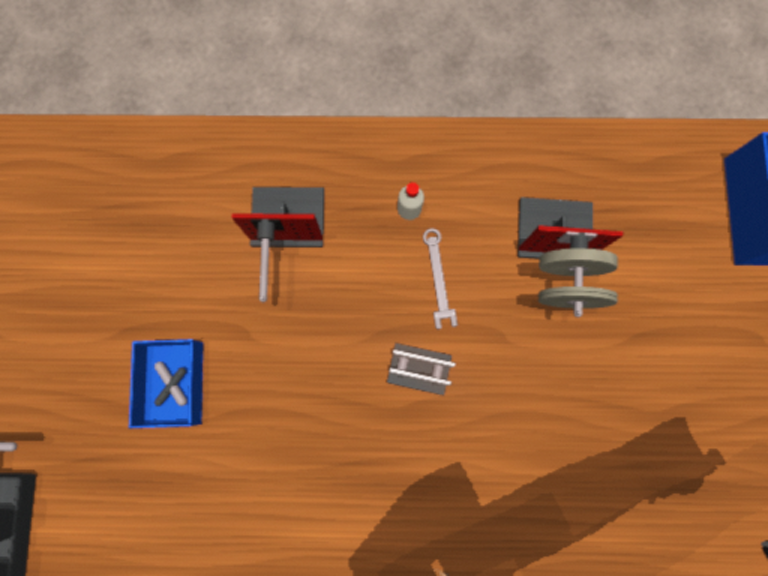

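The scene image shows the crowded stand at about (160,170) px native, the spare stand at about (280,250) and the cradle at (265,172). In the top view they are at (380,170), (184,164) and (280,247). Next I'll zoom in to measure.

```bash
python3 - <<'E'
from h import *
p=shot("top"); q=shot("scene")
np.save('top.npy',p,allow_pickle=True); np.save('scene.npy',q,allow_pickle=True)
def crop(p,n,x0,y0,x1,y1,s=7):
    im=cv2.cvtColor(p["img"],cv2.COLOR_RGB2BGR)[y0:y1,x0:x1]
    im=cv2.resize(im,None,fx=s,fy=s,interpolation=cv2.INTER_CUBIC)
    for k in range(0,x1-x0,10):
        cv2.putText(im,str(x0+k),(k*s,10),0,.35,(0,255,255),1); cv2.line(im,(k*s,12),(k*s,18),(0,255,255),1)
    for k in range(0,y1-y0,10):
        cv2.putText(im,str(y0+k),(0,k*s+4),0,.35,(0,255,255),1)
    cv2.imwrite(f"pics/{n}.png",im)
crop(p,"t_spare",145,120,225,205); crop(p,"t_crowd",335,125,425,215,6); crop(p,"t_cradle",250,220,310,270,10)
crop(q,"s_spare",235,200,325,300,6); crop(q,"s_crowd",130,115,210,210,6); crop(q,"s_cradle",240,145,290,195,10)
E
```

```text
(no output)
```

View pics/t_spare.png

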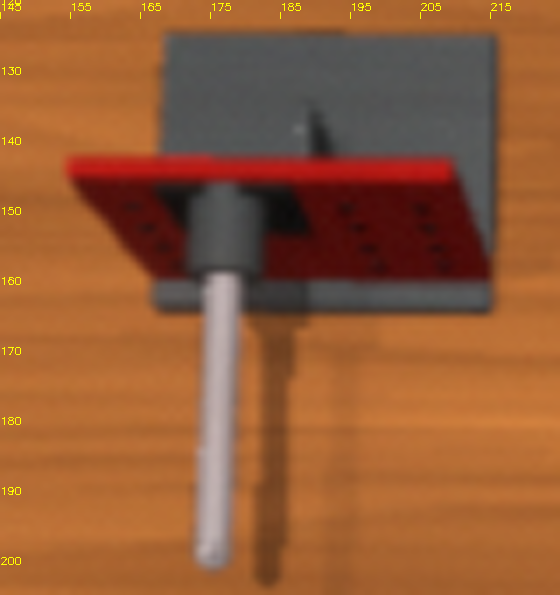

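View pics/t_crowd.png

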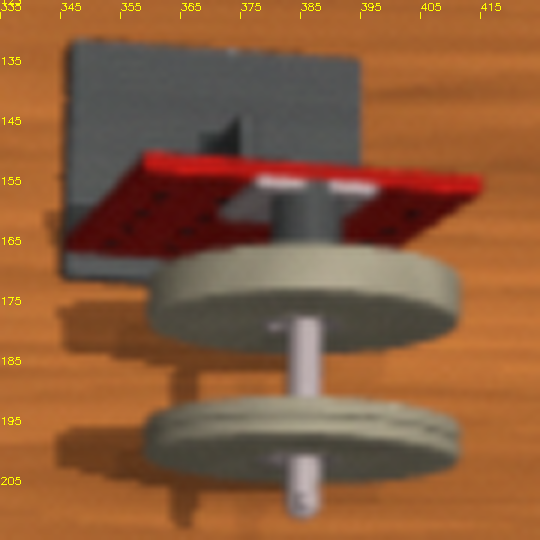

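View pics/t_cradle.png

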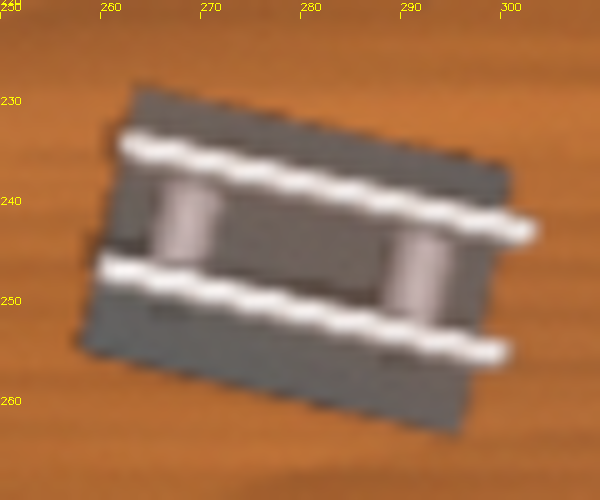

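View pics/s_spare.png

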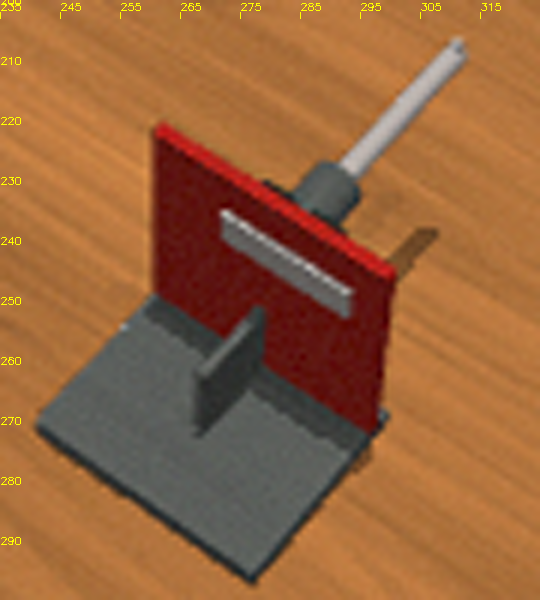

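View pics/s_crowd.png

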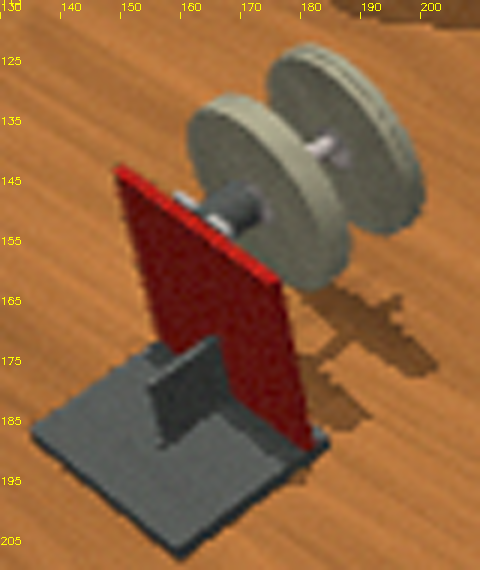

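View pics/s_cradle.png

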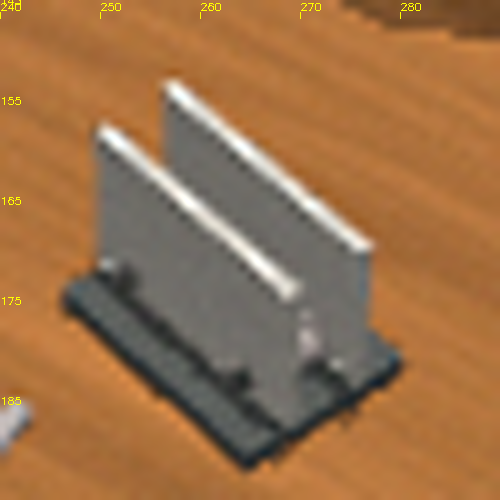

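```bash
cat >> h.py <<'E'
def load(n): return np.load(n+'.npy',allow_pickle=True).item()
def px(c,x0,y0,s): return np.array([x0+(c[0]+.5)/s-.5,y0+(c[1]+.5)/s-.5])
E
python3 - <<'E'
from h import *
np.set_printoptions(precision=4,suppress=True)
p=load('top');q=load('scene')
ts=lambda *c:px(c,145,120,7); tc=lambda *c:px(c,335,125,6); tr=lambda *c:px(c,250,220,10)
ss=lambda *c:px(c,235,200,6); sc=lambda *c:px(c,130,115,6); sr=lambda *c:px(c,240,145,10)
def ab(n,u,v): print(n,*tri(p,u,q,v))
print("spare panel top corners")
ab("L(+y) ",ts(68,170),ss(393,272)); ab("R",ts(454,170),ss(158,126))
print("front edge z.143", onplane(p,ts(78,184),2,.143),onplane(p,ts(456,184),2,.143))
print("peg axis z.135", onplane(p,ts(222,280),2,.135),onplane(p,ts(212,555),2,.135))
ab("tip",ts(212,562),ss(460,46)); 
ab("boss front ctr",ts(224,272),ss(346,178))
ab("base back R",ts(495,35),ss(40,425)); ab("base back L",ts(167,35),ss(253,580))
print("crowd panel")
ab("L",tc(148,156),sc(280,282));ab("R",tc(482,185),sc(118,170))
print("base back",onplane(p,tc(360,58),2,.01),onplane(p,tc(72,42),2,.01))
print("front edge",onplane(p,tc(148,160),2,.143),onplane(p,tc(480,190),2,.143))
print("peg", onplane(p,tc(306,320),2,.135),onplane(p,tc(303,500),2,.135))
print("cradle cheek tops")
for a,b in [((124,140),(367,247)),((535,230),(170,85)),((102,265),(292,293)),((505,352),(102,130))]:
    # +y end of far cheek etc
    pass
ab("far L",tr(125,142),sr(292,292));ab("far R",tr(535,231),sr(103,130))
ab("near L",tr(102,264),sr(368,246));ab("near R",tr(507,352),sr(168,85))
E
```

```text
spare panel top corners
L(+y)  [0.6583 0.3084 0.144 ] 0.0013972842115769052
R [0.6593 0.1795 0.1438] 0.001617571062859287
front edge z.143 [0.6542 0.3045 0.143 ] [0.6552 0.1781 0.143 ]
peg axis z.135 [0.6237 0.2565 0.135 ] [0.5305 0.2556 0.135 ]
tip [0.528  0.2567 0.1327] 0.0017218898901021512
boss front ctr [0.6252 0.2582 0.1344] 0.005120145790420045
base back R [0.7548 0.182  0.0105] 0.0037293100650163686
base back L [0.755  0.3093 0.0087] 0.0020404615846437266
crowd panel
L [ 0.6443 -0.1663  0.1456] 0.0052312093993028995
R [ 0.6359 -0.2967  0.1422] 0.0014285960118432738
base back [ 0.7323 -0.303   0.01  ] [ 0.7388 -0.1745  0.01  ]
front edge [ 0.645  -0.1693  0.143 ] [ 0.6341 -0.2962  0.143 ]
peg [ 0.5841 -0.2297  0.135 ] [ 0.5141 -0.225   0.135 ]
cradle cheek tops
far L [0.4569 0.0533 0.0768] 0.0004003689377711175
far R [ 0.4359 -0.044   0.0741] 0.0028262707508757757
near L [0.427  0.0597 0.0777] 0.002048063986681879
near R [ 0.4077 -0.0375  0.0769] 0.0006796526330307554
```

```bash
python3 - <<'E'
from h import *
from scipy.optimize import least_squares
np.set_printoptions(precision=4,suppress=True)
p=load('top');q=load('scene')
ts=lambda *c:px(c,145,120,7); tc=lambda *c:px(c,335,125,6); tr=lambda *c:px(c,250,220,10)
ss=lambda *c:px(c,235,200,6); sc=lambda *c:px(c,130,115,6); sr=lambda *c:px(c,240,145,10)
def W(t,X): 
    c,s=np.cos(t[2]),np.sin(t[2]); return np.array([t[0]+c*X[0]-s*X[1],t[1]+s*X[0]+c*X[1],X[2]])
def fit(obs,x0,nx):
    def f(t): return np.concatenate([proj(c,W(t,m(t)))-u for c,u,m in obs])
    r=least_squares(f,x0,loss='soft_l1'); print(r.x, "rms px",np.sqrt(np.mean(r.fun**2))); return r.x
# spare: t=x,y,yaw,thick,pegy,pegz
T=[.6545,.244,.006,.008,.012,.133]
w=.065
obs=[(p,ts(78,184),lambda t:[0,w,.143]),(p,ts(458,184),lambda t:[0,-w,.143]),(p,ts(68,158),lambda t:[t[3],w,.143]),(p,ts(454,157),lambda t:[t[3],-w,.143]),
(q,ss(396,268),lambda t:[0,w,.143]),(q,ss(390,280),lambda t:[t[3],w,.143]),(q,ss(153,128),lambda t:[t[3],-w,.143]),(q,ss(160,122),lambda t:[0,-w,.143]),
(p,ts(212,567),lambda t:[-.13,t[4],t[5]]),(q,ss(463,43),lambda t:[-.13,t[4],t[5]]),
(p,ts(222,275),lambda t:[-.03,t[4],t[5]+.004]),(q,ss(352,170),lambda t:[-.03,t[4],t[5]+.003])]
a=fit(obs,T,6)
T=[.639,-.232,-.065,.008]
obs=[(p,tc(142,158),lambda t:[0,w,.143]),(p,tc(482,193),lambda t:[0,-w,.143]),(p,tc(148,151),lambda t:[t[3],w,.143]),(p,tc(482,179),lambda t:[t[3],-w,.143]),
(q,sc(281,279),lambda t:[0,w,.143]),(q,sc(279,287),lambda t:[t[3],w,.143]),(q,sc(115,172),lambda t:[t[3],-w,.143]),(q,sc(121,164),lambda t:[0,-w,.143]),
(p,tc(302,512),lambda t:[-.13,0,.135]),(p,tc(306,320),lambda t:[-.055,0,.135])]
b=fit(obs,T,4)
T=[.432,.008,-.205,.014]
obs=[(p,tr(125,142),lambda t:[t[3],.05,.075]),(p,tr(535,231),lambda t:[t[3],-.05,.075]),(p,tr(102,264),lambda t:[-t[3],.05,.075]),(p,tr(507,352),lambda t:[-t[3],-.05,.075]),
(q,sr(292,292),lambda t:[t[3],.05,.075]),(q,sr(103,130),lambda t:[t[3],-.05,.075]),(q,sr(368,246),lambda t:[-t[3],.05,.075]),(q,sr(168,85),lambda t:[-t[3],-.05,.075])]
c=fit(obs,T,4)
print("pair rim back/front x", onplane(p,tc(303,396),2,.1875),onplane(p,tc(303,434),2,.1875))
print("wheel rim", onplane(p,tc(308,243),2,.1875),onplane(p,tc(308,291),2,.1875))
for n,v,cam,f in(("t_spare",a,p,(145,120,7)),("s_spare",a,q,(235,200,6)),("t_crowd",b,p,(335,125,6)),("s_crowd",b,q,(130,115,6)),("t_cradle",c,p,(250,220,10)),("s_cradle",c,q,(240,145,10))):
    im=cv2.imread(f"pics/{n}.png")
    def d(X,col=(0,255,0)):
        u=proj(cam,W(v,X)); return tuple(int(round(k)) for k in ((u-np.array(f[:2])+.5)*f[2]-.5))
    def poly(P): 
        cv2.polylines(im,[np.array([d(X) for X in P])],True,(0,255,0),1)
    circ=lambda x,y,z,r:[[x,y+r*np.cos(k),z+r*np.sin(k)] for k in np.linspace(0,6.28,60)]
    if 'cradle' in n:
        for s in(-1,1): poly([[s*v[3],.05,.075],[s*v[3],-.05,.075],[s*v[3],-.05,.02],[s*v[3],.05,.02]])
    else:
        poly([[0,w,.143],[0,-w,.143],[0,-w,.01],[0,w,.01]]); 
        y,z=(v[4],v[5]) if 'spare' in n else (0,.135)
        for x,r in((-.03,.013),(-.03,.006),(-.13,.006)): poly(circ(x,y,z,r))
        poly([[-.03,y+.006,z],[-.13,y+.006,z],[-.13,y-.006,z],[-.03,y-.006,z]])
        poly([[-.124,y,z+.006],[-.124,y,z+.009]])
        if 'crowd' in n:
            cs,sn=np.cos(v[2]),np.sin(v[2])
            for x in DX if 0 else (-.030,-.048,-.101,-.115): poly(circ(x,0,.13,.0575))
    cv2.imwrite(f"pics/o_{n}.png",im)
E
cd pics; python3 -c "
import cv2,numpy as np
def h(a,b,o):
    A,B=cv2.imread(a),cv2.imread(b);H=max(A.shape[0],B.shape[0])
    P=lambda I:cv2.copyMakeBorder(I,0,H-I.shape[0],0,0,0)
    M=np.hstack([P(A),P(B)]);k=min(800/M.shape[1],600/M.shape[0],1);cv2.imwrite(o,cv2.resize(M,None,fx=k,fy=k,interpolation=3))
for n in('spare','crowd','cradle'):h(f'o_t_{n}.png',f'o_s_{n}.png',f'ov_{n}.png')
"
```

```text
[0.655  0.2433 0.0071 0.0079 0.0141 0.1336] rms px 0.666115986309752
[ 0.6385 -0.2323 -0.0684  0.0043] rms px 0.588351691752419
[ 0.4318  0.0075 -0.2025  0.015 ] rms px 0.3129367991267448
pair rim back/front x [ 0.5444 -0.2091  0.1875] [ 0.5305 -0.2084  0.1875]
wheel rim [ 0.6011 -0.2137  0.1875] [ 0.5832 -0.2128  0.1875]
```

View pics/ov_spare.png

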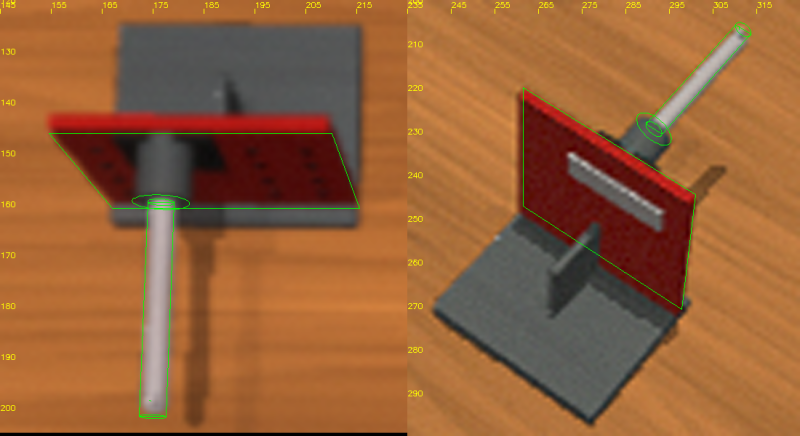

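View pics/ov_crowd.png

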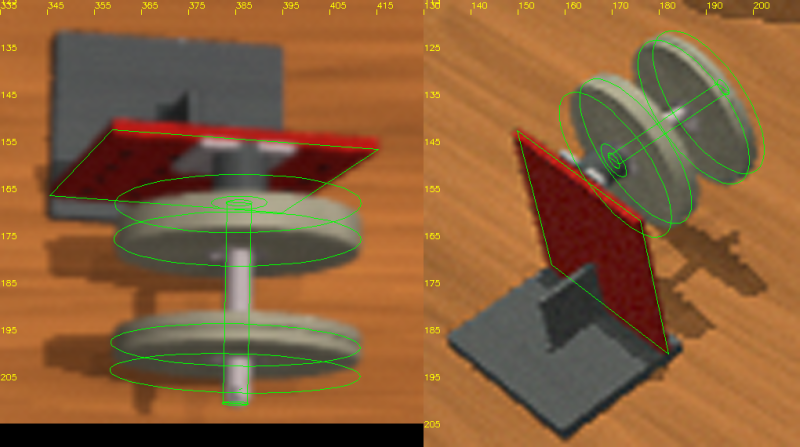

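View pics/ov_cradle.png

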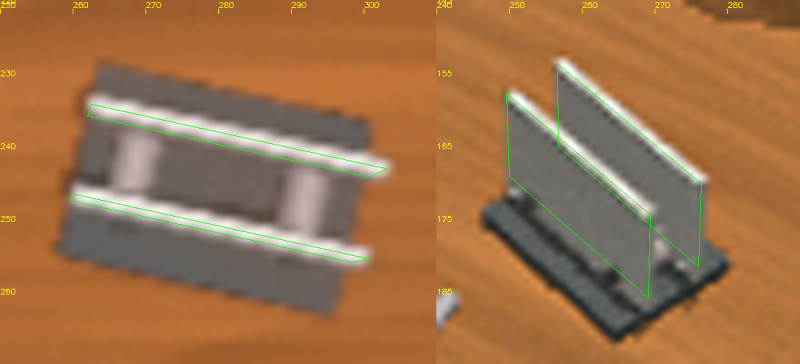

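The overlays fit to about 1 px. Results:
- **Spare peg:** about 14 mm to +y of nominal, with its axis at z≈0.134.
- **Disc pair:** centre 102 mm from the panel.
- **Wheel:** centre 47 mm from the panel.
- **Cradle:** centre (0.432, 0.0075), yaw −0.2025.

Now I'll turn and move above the discs.

```bash
cat >> h.py <<'E'
def need(x,y,z,psi_deg):
    """world target -> total units in tool axes after the turn"""
    o=bot.get_obs(); M=R.from_quat(o['tool_rot']).as_matrix()
    T=np.array([[np.cos(np.radians(psi_deg)),np.sin(np.radians(psi_deg)),0],[np.sin(np.radians(psi_deg)),-np.cos(np.radians(psi_deg)),0],[0,0,-1.]]).reshape(3,3)
    rv=R.from_matrix(M.T@T).as_rotvec()/.15
    d=T.T@(np.array([x,y,z])-o['eef_pos'])/.025
    print("turn",rv.round(3),"shift",d.round(3),'t',round(o['clock'],2))
def st():
    o=bot.get_obs(); print('t',round(o['clock'],2),o['eef_pos'].round(4),'F',o['ft_force'].round(2),'M',o['ft_torque'].round(2),'w',round(o['grip_width'],4),'psi',np.degrees(np.arctan2(*R.from_quat(o['tool_rot']).as_matrix()[[1,0],0])).round(2),'q',o['joint_pos'].round(2))
E
python3 -m handwheel '[{"az":-0.983},{"az":-0.983},{"az":-0.983},{"az":-0.983},{"az":-0.983},{"az":-0.983},{"az":-0.983}]' -0.18
python3 -m handwheel '[{"dx":0.8,"dy":0.98},{"dx":0.8,"dy":0.98},{"dx":0.8,"dy":0.98},{"dx":0.8,"dy":0.98},{"dx":0.8,"dy":0.98},{"dx":0.8,"dy":0.98},{"dx":0.8,"dy":0.98},{"dx":0.8,"dy":0.98},{"dx":0.8,"dy":0.98},{"dx":0.8,"dy":0.98},{"dx":0.8,"dy":0.98},{}]'
python3 - <<'E'
from h import *
st();need(.5367,-.2253,.172,86.08)
E
```

```text
t 1.1 [ 0.2264 -0.4458  0.2503] F [-0.48 -0.19  0.17] M [-0.02  0.01 -0.04] w 0.0857 psi 26.92 q [-1.1   0.24  0.    1.34  0.    1.57]
turn [-0.    -0.    -6.884] shift [ 9.649 11.782  3.131] t 1.1invalid input
invalid input
```

```bash

python3 -m handwheel '[{"dx":0,"dy":0,"dz":0,"ax":0,"ay":0,"az":-0.98},{"dx":0,"dy":0,"dz":0,"ax":0,"ay":0,"az":-0.98}]' -0.18; python3 -c "
from h import *
st();need(.5367,-.2253,.172,86.08)"
```

```text
clock: 1.3
eef_pos: [0.2264, -0.4458, 0.2503]
tool_rot: [0.927, 0.375, -0.0, -0.0]
ft_force: [-0.5, 0.8, -0.3]
grip_width: 0.0592
t 1.3 [ 0.2264 -0.4458  0.2503] F [-0.46  0.81 -0.29] M [-0.04  0.06  0.01] w 0.0592 psi 44.1 q [-1.1   0.24  0.    1.34 -0.    1.27]
turn [-0.    -0.    -4.884] shift [ 9.649 11.782  3.132] t 1.3
```

```bash

python3 -m handwheel '[{"dx":0,"dy":0,"dz":0,"ax":0,"ay":0,"az":-0.98},{"dx":0,"dy":0,"dz":0,"ax":0,"ay":0,"az":-0.98},{"dx":0,"dy":0,"dz":0,"ax":0,"ay":0,"az":-0.98},{"dx":0,"dy":0,"dz":0,"ax":0,"ay":0,"az":-0.98},{"dx":0,"dy":0,"dz":0,"ax":0,"ay":0,"az":-0.964}]' 
python3 -m handwheel '[{"dx":0.8,"dy":0.98,"dz":0,"ax":0,"ay":0,"az":0},{"dx":0.8,"dy":0.98,"dz":0,"ax":0,"ay":0,"az":0},{"dx":0.8,"dy":0.98,"dz":0,"ax":0,"ay":0,"az":0},{"dx":0.8,"dy":0.98,"dz":0,"ax":0,"ay":0,"az":0},{"dx":0.8,"dy":0.98,"dz":0,"ax":0,"ay":0,"az":0},{"dx":0.8,"dy":0.98,"dz":0,"ax":0,"ay":0,"az":0},{"dx":0.8,"dy":0.98,"dz":0,"ax":0,"ay":0,"az":0},{"dx":0.8,"dy":0.98,"dz":0,"ax":0,"ay":0,"az":0},{"dx":0.8,"dy":0.98,"dz":0,"ax":0,"ay":0,"az":0},{"dx":0.8,"dy":0.98,"dz":0,"ax":0,"ay":0,"az":0},{"dx":0.8,"dy":0.98,"dz":0,"ax":0,"ay":0,"az":0},{"dx":0,"dy":0,"dz":0,"ax":0,"ay":0,"az":0}]'
python3 -c "
from h import *
st();need(.5367,-.2253,.172,86.08)"
```

```text
clock: 1.8
eef_pos: [0.2263, -0.4458, 0.2503]
tool_rot: [0.731, 0.683, -0.0, -0.0]
ft_force: [0.3, 0.1, -0.2]
grip_width: 0.0346
clock: 3.0
eef_pos: [0.5142, -0.2442, 0.2498]
tool_rot: [0.731, 0.682, 0.001, 0.0]
ft_force: [0.2, -0.8, -0.2]
grip_width: 0.035
t 3.0 [ 0.5142 -0.2442  0.2498] F [ 0.16 -0.76 -0.19] M [-0.04  0.02 -0.04] w 0.035 psi 86.0 q [-0.44  0.38  0.2   1.39  0.    1.2 ]
turn [ 0.006 -0.006 -0.009] shift [0.815 0.846 3.11 ] t 3.0
```

```bash

python3 -m handwheel '[{"dx":0.815,"dy":0.845,"dz":0,"ax":0,"ay":0,"az":-0.009},{"dx":0,"dy":0,"dz":0.5,"ax":0,"ay":0,"az":0},{"dx":0,"dy":0,"dz":0.5,"ax":0,"ay":0,"az":0},{"dx":0,"dy":0,"dz":0,"ax":0,"ay":0,"az":0},{"dx":0,"dy":0,"dz":0,"ax":0,"ay":0,"az":0}]'
python3 -c "
from h import *
st();need(.5367,-.2253,.172,86.08)
shot('top','t1',(320,110,448,206),6); shot('scene','s1',(120,80,248,176),6)"
```

```text
clock: 3.5
eef_pos: [0.5331, -0.2282, 0.2249]
tool_rot: [0.733, 0.68, -0.0, -0.001]
ft_force: [-0.3, 0.4, -0.1]
grip_width: 0.0353
t 3.5 [ 0.5331 -0.2282  0.2249] F [-0.25  0.4  -0.1 ] M [ 0.03 -0.02  0.02] w 0.0353 psi 85.75 q [-0.4   0.41  0.18  1.34 -0.    1.24]
turn [-0.01  -0.002 -0.038] shift [0.124 0.135 2.115] t 3.5
```

View pics/t1.png

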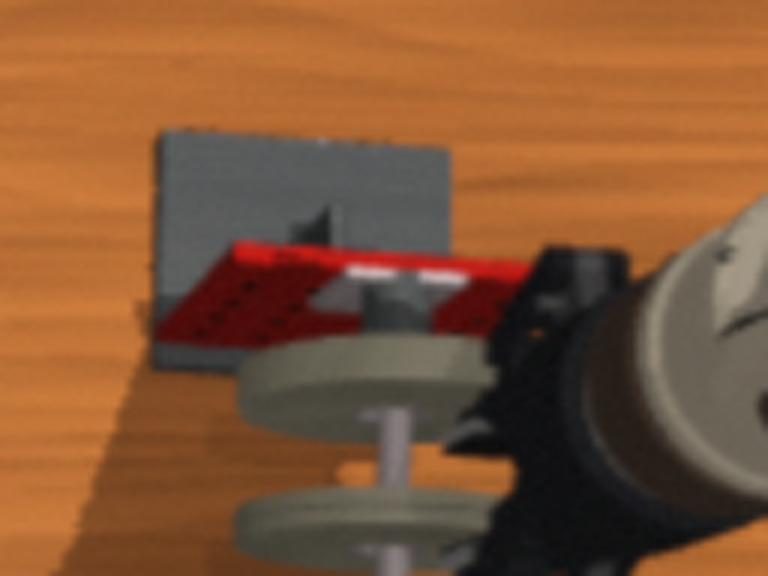

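View pics/s1.png

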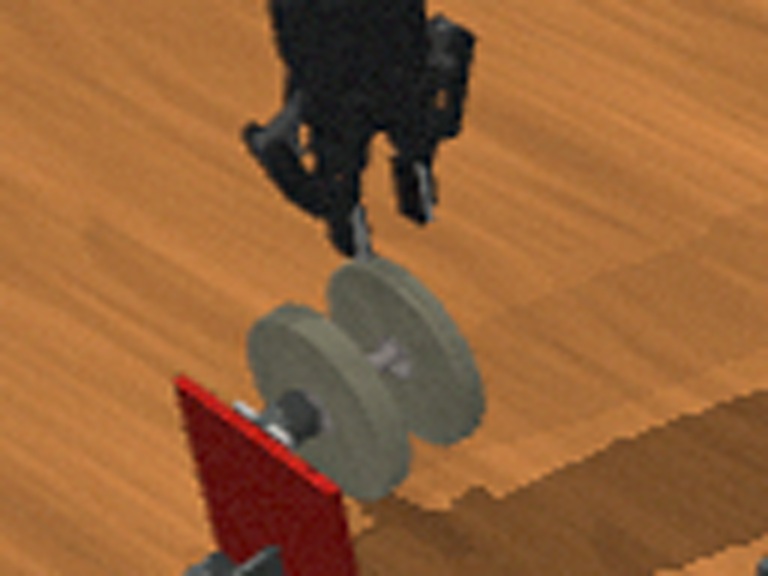

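```bash

python3 -m handwheel '[{"dx":0.12,"dy":0.135,"dz":0,"ax":0,"ay":0,"az":-0.038},{"dx":0,"dy":0,"dz":0.5,"ax":0,"ay":0,"az":0},{"dx":0,"dy":0,"dz":0.5,"ax":0,"ay":0,"az":0},{"dx":0,"dy":0,"dz":0,"ax":0,"ay":0,"az":0},{"dx":0,"dy":0,"dz":0,"ax":0,"ay":0,"az":0}]'
python3 -c "
from h import *
st();need(.5367,-.2253,.178,86.08)
shot('top','t2',(320,130,448,226),6); q=shot('scene','s2',(120,80,248,176),6)
e=bot.get_obs()['eef_pos']; print((proj(q,e-[0,0,.019])-[120,80])*6)"
```

```text
clock: 4.1
eef_pos: [0.537, -0.2247, 0.1992]
tool_rot: [0.73, 0.683, -0.0, -0.001]
ft_force: [-0.7, -0.2, 0.3]
grip_width: 0.0352
t 4.1 [ 0.537  -0.2247  0.1992] F [-0.7  -0.19  0.27] M [ 0.   -0.01 -0.02] w 0.0352 psi 86.14 q [-0.4   0.43  0.14  1.28 -0.    1.24]
turn [-0.014 -0.005  0.008] shift [-0.025 -0.011  0.849] t 4.1
[388.71996439 280.05884583]
```

View pics/t2.png

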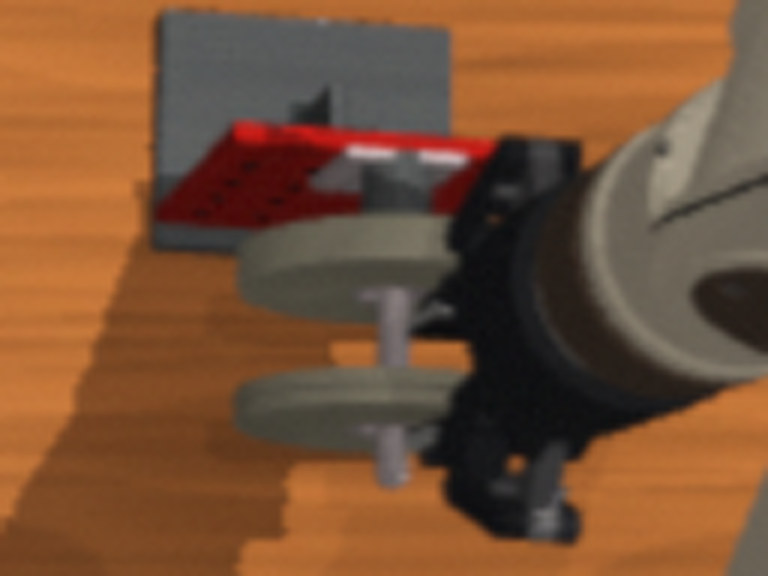

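View pics/s2.png

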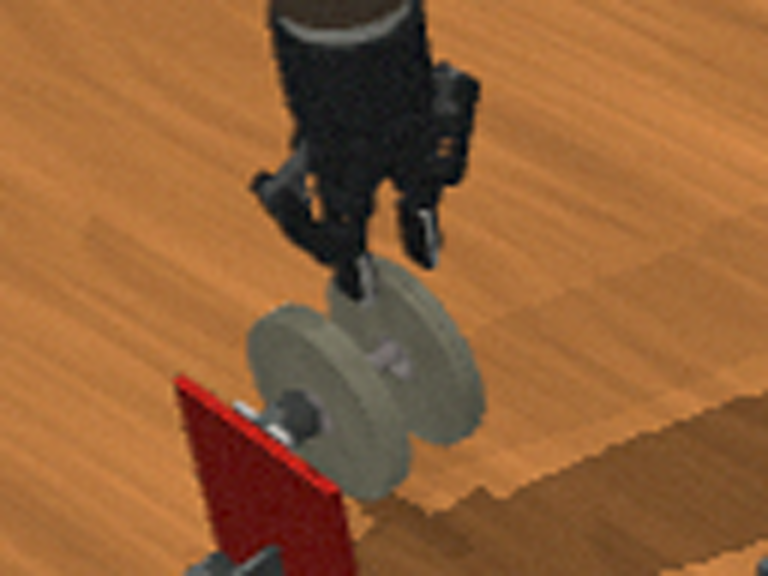

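```bash

python3 -m handwheel '[{"dx":0,"dy":0,"dz":0.4,"ax":0,"ay":0,"az":0},{"dx":0,"dy":0,"dz":0.45,"ax":0,"ay":0,"az":0},{"dx":0,"dy":0,"dz":0,"ax":0,"ay":0,"az":0},{"dx":0,"dy":0,"dz":0,"ax":0,"ay":0,"az":0}]'
python3 -c "
from h import *
st()"
python3 -m handwheel '[{"dx":0,"dy":0,"dz":0,"ax":0,"ay":0,"az":0},{"dx":0,"dy":0,"dz":0,"ax":0,"ay":0,"az":0},{"dx":0,"dy":0,"dz":0,"ax":0,"ay":0,"az":0},{"dx":0,"dy":0,"dz":0,"ax":0,"ay":0,"az":0},{"dx":0,"dy":0,"dz":0,"ax":0,"ay":0,"az":0},{"dx":0,"dy":0,"dz":0,"ax":0,"ay":0,"az":0}]' -1
python3 -c "
from h import *
st()
shot('top','t3',(320,130,448,226),6); q=shot('scene','s3',(120,80,248,176),6)"
```

```text
clock: 4.6
eef_pos: [0.5372, -0.2248, 0.1783]
tool_rot: [0.731, 0.683, -0.0, -0.001]
ft_force: [0.3, -0.5, 1.5]
grip_width: 0.0351
t 4.6 [ 0.5372 -0.2248  0.1783] F [ 0.3  -0.46  1.47] M [-0.02 -0.01 -0.04] w 0.0351 psi 86.14 q [-0.4   0.44  0.1   1.23 -0.    1.24]
clock: 5.2
eef_pos: [0.5377, -0.2251, 0.1795]
tool_rot: [0.731, 0.683, 0.0, 0.0]
ft_force: [-1.2, 0.3, 2.7]
grip_width: 0.0129
t 5.2 [ 0.5377 -0.2251  0.1795] F [-1.19  0.26  2.66] M [-0.04  0.44 -0.02] w 0.0129 psi 86.14 q [-0.4   0.44  0.11  1.23 -0.    1.24]
```

View pics/t3.png

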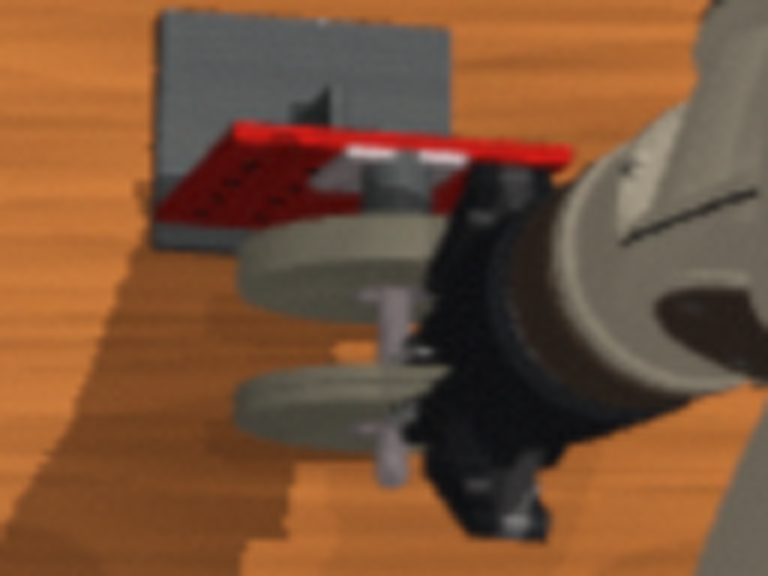

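View pics/s3.png

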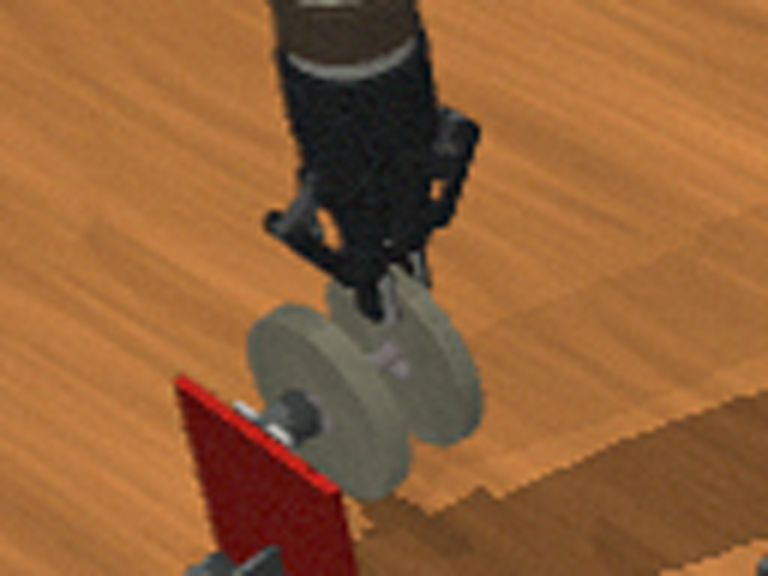

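```bash

python3 -m handwheel '[{"dx":0,"dy":0,"dz":-0.16,"ax":0,"ay":0,"az":0},{"dx":0,"dy":0,"dz":-0.14,"ax":0,"ay":0,"az":0},{"dx":0,"dy":0,"dz":0,"ax":0,"ay":0,"az":0},{"dx":0,"dy":0,"dz":0,"ax":0,"ay":0,"az":0}]'
python3 -c "
from h import *
st()
p=shot('top','t4',(340,150,420,210),8); q=shot('scene','s4',(140,90,220,150),8)"
```

```text
clock: 5.7
eef_pos: [0.5376, -0.2249, 0.1862]
tool_rot: [0.73, 0.683, -0.0, -0.0]
ft_force: [0.3, 0.7, -2.1]
grip_width: 0.0128
t 5.7 [ 0.5376 -0.2249  0.1862] F [ 0.25  0.67 -2.14] M [0.04 0.08 0.03] w 0.0128 psi 86.15 q [-0.4   0.44  0.12  1.25  0.    1.24]
```

View pics/s4.png

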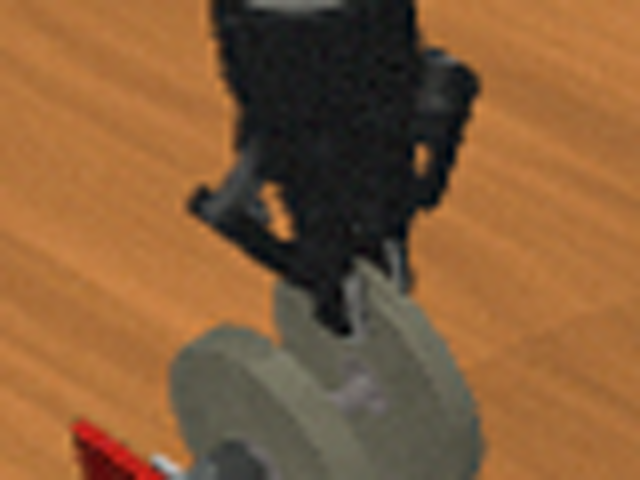

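```bash

python3 -m handwheel '[{"dx":0,"dy":-0.3,"dz":0,"ax":0,"ay":0,"az":0},{"dx":0,"dy":-0.3,"dz":0,"ax":0,"ay":0,"az":0},{"dx":0,"dy":-0.3,"dz":0,"ax":0,"ay":0,"az":0},{"dx":0,"dy":-0.2,"dz":0,"ax":0,"ay":0,"az":0},{"dx":0,"dy":0,"dz":0,"ax":0,"ay":0,"az":0}]'
python3 -m handwheel '[{"dx":0,"dy":-0.3,"dz":0,"ax":0,"ay":0,"az":0},{"dx":0,"dy":-0.3,"dz":0,"ax":0,"ay":0,"az":0},{"dx":0,"dy":-0.4,"dz":0,"ax":0,"ay":0,"az":0},{"dx":0,"dy":-0.5,"dz":0,"ax":0,"ay":0,"az":0},{"dx":0,"dy":0,"dz":0,"ax":0,"ay":0,"az":0},{"dx":0,"dy":0,"dz":0,"ax":0,"ay":0,"az":0}]'
python3 -c "
from h import *
st()
p=shot('top','t5',(330,140,426,220),8); q=shot('scene','s5',(140,80,236,160),8);print(p['shot'])
np.save('q5.npy',q,allow_pickle=True);np.save('p5.npy',p,allow_pickle=True)"
```

```text
clock: 6.3
eef_pos: [0.5092, -0.2231, 0.1868]
tool_rot: [0.731, 0.683, -0.0, -0.0]
ft_force: [0.6, -0.7, -3.0]
grip_width: 0.0132
clock: 6.9
eef_pos: [0.4727, -0.2207, 0.1869]
tool_rot: [0.731, 0.683, 0.0, 0.0]
ft_force: [0.5, 0.1, -2.3]
grip_width: 0.013
t 6.9 [ 0.4727 -0.2207  0.1869] F [ 0.52  0.07 -2.27] M [-0.02 -0.04 -0.08] w 0.013 psi 86.12 q [-0.44  0.32 -0.06  1.19  0.    1.2 ]
13
```

View pics/s5.png

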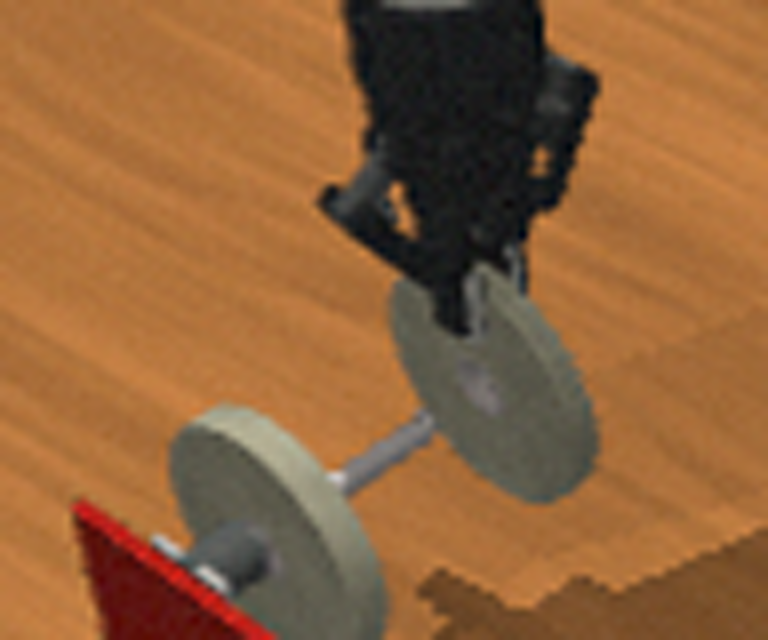

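View pics/t5.png

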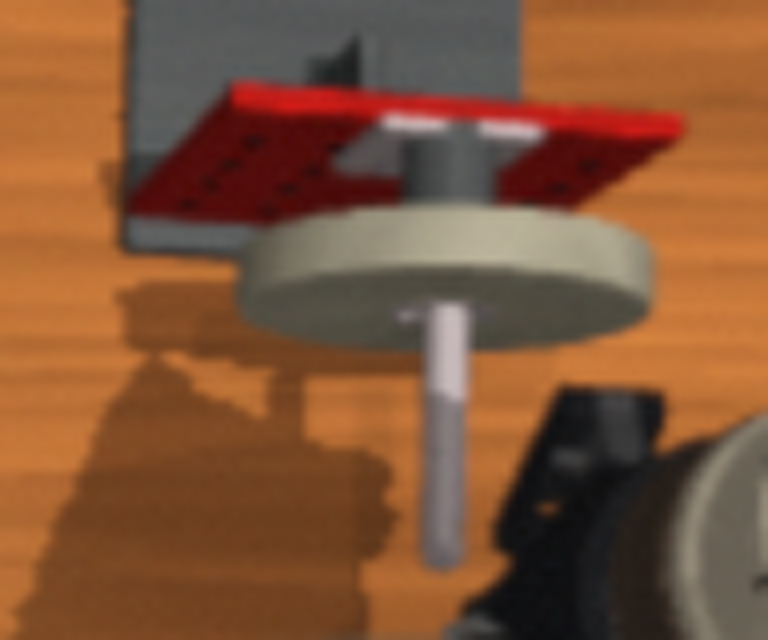

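```bash

python3 -c "
from h import *
q=load('q5');e=bot.get_obs()['eef_pos'];print(proj(q,e-[0,0,.0495]),'seen ~199.9,128.1')
need(.478,.2562,.24,90.41)"
python3 -m handwheel '[{"dx":0,"dy":0,"dz":-0.7,"ax":0,"ay":0,"az":-0.25},{"dx":0,"dy":0,"dz":-0.7,"ax":0,"ay":0,"az":-0.25},{"dx":0,"dy":0,"dz":-0.7,"ax":0,"ay":0,"az":0},{"dx":0.5,"dy":0,"dz":0,"ax":0,"ay":0,"az":0},{"dx":0.8,"dy":0,"dz":0,"ax":0,"ay":0,"az":0},{"dx":0.9,"dy":0,"dz":0,"ax":0,"ay":0,"az":0},{"dx":0.9,"dy":0,"dz":0,"ax":0,"ay":0,"az":0},{"dx":0.9,"dy":0,"dz":0,"ax":0,"ay":0,"az":0},{"dx":0.9,"dy":0,"dz":0,"ax":0,"ay":0,"az":0},{"dx":0.9,"dy":0,"dz":0,"ax":0,"ay":0,"az":0}]'
python3 -c "
from h import *
st();need(.478,.2562,.24,90.41)"
```

```text
[201.06647051 127.24789727] seen ~199.9,128.1
turn [ 0.006  0.002 -0.496] shift [19.075  0.328 -2.13 ] t 7.0
clock: 8.0
eef_pos: [0.4712, -0.0737, 0.2379]
tool_rot: [0.704, 0.71, -0.0, -0.001]
ft_force: [0.3, 0.1, -1.6]
grip_width: 0.0132
t 8.0 [ 0.4712 -0.0737  0.2379] F [ 0.31  0.14 -1.6 ] M [-0.06  0.01 -0.03] w 0.0132 psi 90.47 q [-0.16  0.2  -0.08  1.29  0.    1.41]
turn [-0.008 -0.005  0.007] shift [13.195  0.367 -0.082] t 8.0
```

```bash

python3 -m handwheel '[{"dx":0.9,"dy":0,"dz":0,"ax":0,"ay":0,"az":0},{"dx":0.9,"dy":0,"dz":0,"ax":0,"ay":0,"az":0},{"dx":0.9,"dy":0,"dz":0,"ax":0,"ay":0,"az":0},{"dx":0.9,"dy":0,"dz":0,"ax":0,"ay":0,"az":0},{"dx":0.9,"dy":0,"dz":0,"ax":0,"ay":0,"az":0},{"dx":0.9,"dy":0,"dz":0,"ax":0,"ay":0,"az":0},{"dx":0.9,"dy":0,"dz":0,"ax":0,"ay":0,"az":0},{"dx":0.9,"dy":0,"dz":0,"ax":0,"ay":0,"az":0},{"dx":0.9,"dy":0,"dz":0,"ax":0,"ay":0,"az":0},{"dx":0.9,"dy":0,"dz":0,"ax":0,"ay":0,"az":0},{"dx":0.9,"dy":0,"dz":0,"ax":0,"ay":0,"az":0},{"dx":0.9,"dy":0,"dz":0,"ax":0,"ay":0,"az":0}]'
python3 -m handwheel '[{"dx":0.9,"dy":0.3,"dz":0,"ax":0,"ay":0,"az":0},{"dx":0.9,"dy":0,"dz":0,"ax":0,"ay":0,"az":0},{"dx":0.5,"dy":0,"dz":0.5,"ax":0,"ay":0,"az":0},{"dx":0,"dy":0,"dz":0.5,"ax":0,"ay":0,"az":0},{"dx":0,"dy":0,"dz":0,"ax":0,"ay":0,"az":0},{"dx":0,"dy":0,"dz":0,"ax":0,"ay":0,"az":0}]'
python3 -c "
from h import *
st();need(.478,.2562,.1846,90.41)"
```

```text
clock: 9.2
eef_pos: [0.4686, 0.196, 0.2379]
tool_rot: [0.704, 0.71, -0.001, -0.001]
ft_force: [-0.5, -0.1, -2.1]
grip_width: 0.0128
clock: 9.8
eef_pos: [0.4757, 0.2516, 0.2128]
tool_rot: [0.704, 0.71, -0.001, -0.0]
ft_force: [0.9, 0.1, -2.3]
grip_width: 0.0128
t 9.8 [0.4757 0.2516 0.2128] F [ 0.87  0.07 -2.32] M [ 0.03 -0.04 -0.01] w 0.0128 psi 90.44 q [ 0.49  0.34  0.04  1.27 -0.    2.05]
turn [-0.016  0.009  0.004] shift [0.184 0.092 1.129] t 9.8
```

```bash

python3 -m handwheel '[{"dx":0.18,"dy":0,"dz":0.6,"ax":0,"ay":0,"az":0},{"dx":0,"dy":0,"dz":0.53,"ax":0,"ay":0,"az":0},{"dx":0,"dy":0,"dz":0,"ax":0,"ay":0,"az":0},{"dx":0,"dy":0,"dz":0,"ax":0,"ay":0,"az":0},{"dx":0,"dy":0,"dz":0,"ax":0,"ay":0,"az":0}]'
python3 -c "
from h import *
st();need(.478,.2562,.1846,90.41)
p=shot('top','t6',(130,130,226,210),8); q=shot('scene','s6',(260,160,356,240),8)
np.save('q6.npy',q,allow_pickle=True);np.save('p6.npy',p,allow_pickle=True)
print(bot.get_obs()['clock'])
for n in('disc_a',):
  for c in(p,q):print([(round(r['confidence'],2),np.round(r['rect'],1).tolist()) for r in bot.trace(n,c)])
e=bot.get_obs()['eef_pos']-[0,0,.0495]
print((proj(q,e)-[260,160])*8)
print((proj(q,[.5249,.2565,.1336])-[260,160])*8)
"
```

```text
clock: 10.3
eef_pos: [0.4773, 0.2565, 0.1869]
tool_rot: [0.705, 0.71, 0.001, 0.0]
ft_force: [0.9, 0.3, -2.3]
grip_width: 0.0127
t 10.3 [0.4773 0.2565 0.1869] F [ 0.91  0.27 -2.31] M [ 0.02 -0.03  0.06] w 0.0127 psi 90.41 q [ 0.49  0.36 -0.    1.21 -0.    2.06]
turn [ 0.011 -0.006  0.   ] shift [-0.012  0.03   0.092] t 10.3
10.4
[(0.72, [187.1, 223.0, 24.1, 7.4]), (0.64, [386.0, 174.7, 56.0, 22.8]), (0.43, [188.7, 218.2, 23.3, 6.2])]
[(0.94, [321.8, 196.9, 30.7, 29.3]), (0.64, [262.8, 172.5, 33.8, 37.0])]
[487.74206532 283.00976386]
[412.16822022 370.65122555]
```

View pics/s6.png

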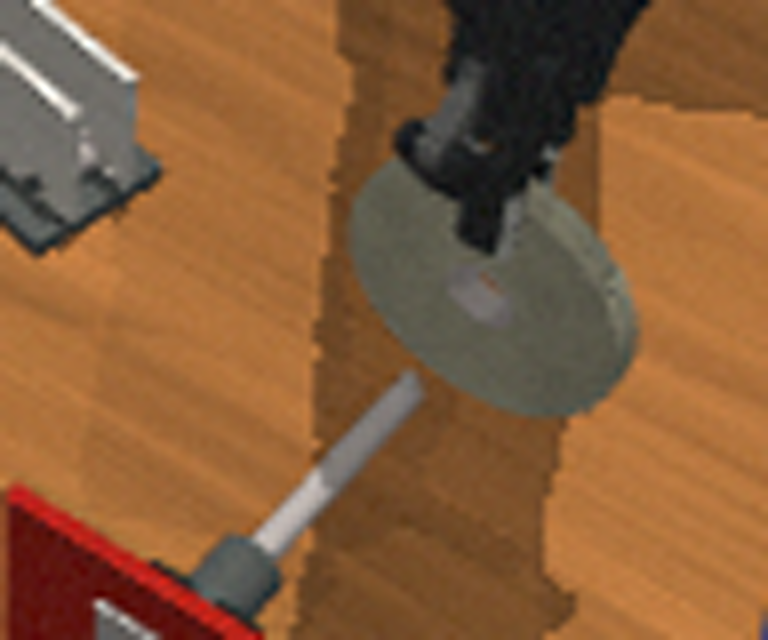

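View pics/t6.png

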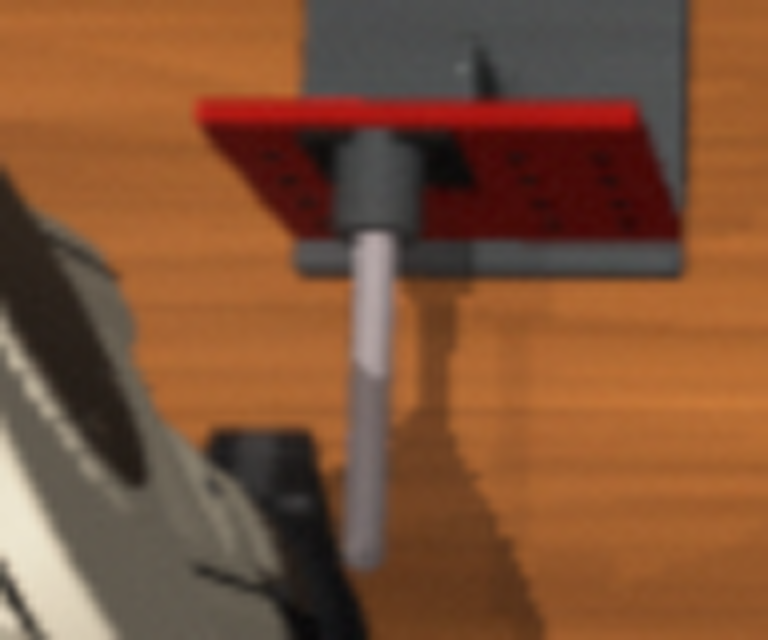

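```bash

python3 -c "
from h import *
q=load('q6');p=load('p6')
e=bot.get_obs()['eef_pos']-[0,0,.0495]
im=cv2.imread('pics/s6.png')
f=lambda X:((proj(q,X)-[260,160]+.5)*8-.5).round().astype(int)
ci=lambda c,r:np.array([f(np.array(c)+[0,r*np.cos(k),r*np.sin(k)]) for k in np.linspace(0,6.28,80)])
for dx in(.007,-.007):
  for r in(.0575,.011): cv2.polylines(im,[ci(e+[dx,0,0],r)],True,(0,255,0) if dx>0 else (0,255,255),1)
for x in(.5249,.6249): cv2.polylines(im,[ci([x,.2574-(.655-x)*.0071,.1336],.006)],True,(0,255,0),1)
cv2.line(im,tuple(map(int,f([.5249,.2565,.1336]))),tuple(map(int,f([.6249,.2572,.1336]))),(255,0,0),1)
cv2.imwrite('pics/s6o.png',im)"
```

```text
(no output)
```

View pics/s6o.png

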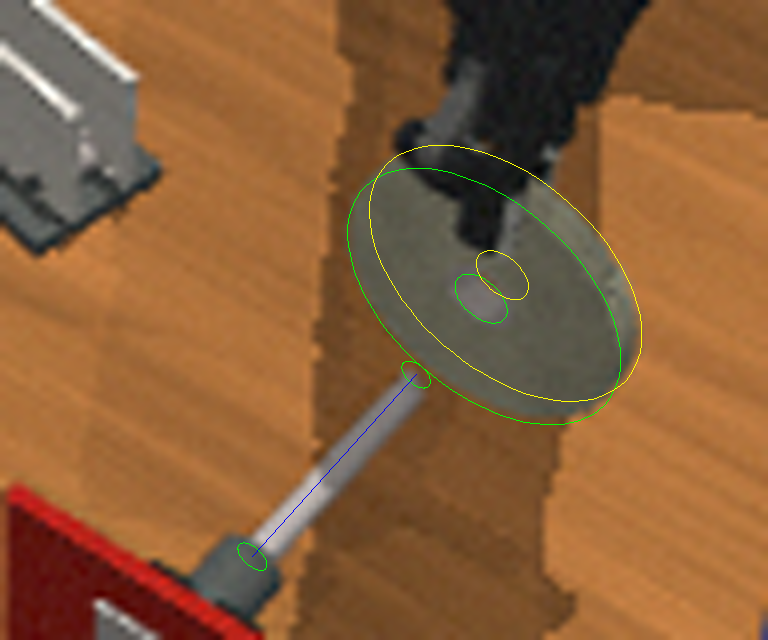

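```bash

cat > edge.py <<'E'
from h import *
from scipy.ndimage import map_coordinates
from scipy.optimize import least_squares
def prof(cam,A,B,half=7,ts=np.linspace(.08,.92,12)):
    """peg edges perpendicular to image line A-B (world pts); returns signed offsets of left/right edge & mid"""
    a,b=proj(cam,A),proj(cam,B); d=(b-a)/np.linalg.norm(b-a); n=np.array([-d[1],d[0]])
    img=cam['img'].astype(float); sat=img.max(2)-img.min(2) # wood saturated, metal grey
    s=np.arange(-half,half+.01,.1); out=[]
    for t in ts:
        c=a+(b-a)*t; P=c[:,None]+n[:,None]*s
        v=map_coordinates(sat,[P[1],P[0]],order=1)
        lo,hi=v.min(),np.percentile(v,80); m=(lo+hi)/2
        k=np.argmin(np.abs(s)+ (v>m)*100)
        l=k
        while l>0 and v[l]<m:l-=1
        r=k
        while r<len(s)-1 and v[r]<m:r+=1
        out.append((t,s[l],s[r]))
    return np.array(out),n
E
python3 -c "
from edge import *
np.set_printoptions(precision=2,suppress=True)
A=[.6249,.2572,.1336];B=[.5249,.2565,.1336]
for c in('top','scene'):
  o,n=prof(load(c),A,B); print(c,n); print(np.c_[o,o[:,1:].mean(1)])
r=.6385-.055*.99766
A=[.6385-.065*.99766,-.2323+.065*.0683,.135];B=[.6385-.09*.99766,-.2323+.09*.0683,.135]
for c in('top','scene'):
  o,n=prof(load(c),A,B,ts=np.linspace(.1,.9,6)); print('crowd',c,n); print(np.c_[o,o[:,1:].mean(1)])
"

```

```text
top [-1.   -0.04]
[[ 0.08  2.6   7.    4.8 ]
 [ 0.16 -3.    2.4  -0.3 ]
 [ 0.23 -3.1   2.3  -0.4 ]
 [ 0.31 -3.    2.3  -0.35]
 [ 0.39 -3.1   2.3  -0.4 ]
 [ 0.46 -3.1   2.5  -0.3 ]
 [ 0.54 -3.2   2.4  -0.4 ]
 [ 0.61 -3.1   2.6  -0.25]
 [ 0.69 -3.2   2.5  -0.35]
 [ 0.77 -3.    2.5  -0.25]
 [ 0.84 -3.    2.4  -0.3 ]
 [ 0.92 -3.    2.4  -0.3 ]]
scene [0.74 0.67]
[[ 0.08 -1.8   2.9   0.55]
 [ 0.16 -1.7   2.9   0.6 ]
 [ 0.23 -1.8   2.8   0.5 ]
 [ 0.31 -1.6   2.7   0.55]
 [ 0.39 -1.7   2.9   0.6 ]
 [ 0.46 -1.6   2.9   0.65]
 [ 0.54 -1.8   2.9   0.55]
 [ 0.61 -1.6   2.7   0.55]
 [ 0.69 -1.7   2.9   0.6 ]
 [ 0.77 -1.6   2.8   0.6 ]
 [ 0.84 -1.5   2.9   0.7 ]
 [ 0.92 -1.4   2.8   0.7 ]]
crowd top [-1.   -0.02]
[[ 0.1  -3.3   6.3   1.5 ]
 [ 0.26 -3.2   3.3   0.05]
 [ 0.42 -3.2   2.8  -0.2 ]
 [ 0.58 -3.2   2.7  -0.25]
 [ 0.74 -3.2   2.7  -0.25]
 [ 0.9  -3.2   2.9  -0.15]]
crowd scene [0.56 0.83]
[[ 0.1   1.8   3.    2.4 ]
 [ 0.26  5.8   7.    6.4 ]
 [ 0.42  4.    7.    5.5 ]
 [ 0.58 -0.    0.6   0.3 ]
 [ 0.74 -0.3   1.5   0.6 ]
 [ 0.9  -0.5   2.3   0.9 ]]
```

```bash

python3 -c "
from edge import *
np.set_printoptions(precision=4,suppress=True)
def solve(A,B,p,q,name,tp,tq):
  A=np.array(A);B=np.array(B)
  ob,nb=prof(p,A,B,ts=tp); oq,nq=prof(q,A,B,ts=tq)
  mt=np.median(ob[:,1:].mean(1)); mq=np.median(oq[:,1:].mean(1))
  wt=np.median(ob[:,2]-ob[:,1]);wq=np.median(oq[:,2]-oq[:,1])
  M=(A+B)/2; J=[]
  for c,n in((p,nb),(q,nq)): J.append([n@(proj(c,M+d)-proj(c,M))/.001 for d in np.eye(3)[1:]*.001])
  print(name,'off px',mt,mq,'width',wt,wq,'dy,dz',np.linalg.solve(np.array(J),[mt,mq]))
u=np.array([.99766,-.0683,0]);r=np.array([.6385,-.2323,.135])
solve([.6249,.2572,.1336],[.5249,.2565,.1336],load('top'),load('scene'),'spare',np.linspace(.2,.9,9),np.linspace(.1,.9,9))
solve([.6249,.2572,.1336],[.5249,.2565,.1336],load('p6'),load('q6'),'spare6',np.linspace(.2,.9,9),np.linspace(.1,.9,9))
solve(r-.075*u,r-.12*u,load('p5'),load('q5'),'crowd5',np.linspace(.1,.9,9),np.linspace(.0,.6,9))
"

```

```text
spare off px -0.3000000000000238 0.5499999999999732 width 5.4999999999999805 4.499999999999984 dy,dz [ 0.0001 -0.004 ]
spare6 off px -0.3500000000000236 0.6499999999999728 width 5.399999999999981 4.599999999999984 dy,dz [ 0.0001 -0.0047]
crowd5 off px -0.250000000000024 -0.250000000000024 width 5.4999999999999805 3.7999999999999865 dy,dz [-0.0003  0.0009]
```

```bash

cat >> edge.py <<'E'
def discfit(q,e,u,dx,r=.0575,angs=np.radians(np.arange(185,356,6)),half=4):
    """offset of disc (face at e+dx*u) outline over lower arc; fits dy,dz"""
    v=np.array([-u[1],u[0],0]); z=np.array([0,0,1.]); c=e+dx*u
    img=q['img'].astype(float); sat=img.max(2)-img.min(2); s=np.arange(-half,half+.01,.1); rows=[];off=[]
    for k in angs:
        P=c+r*(np.cos(k)*v+np.sin(k)*z); a=proj(q,P); t=proj(q,c+r*(np.cos(k+.01)*v+np.sin(k+.01)*z))-a
        n=np.array([t[1],-t[0]]); n/=np.linalg.norm(n)
        if n@(a-proj(q,c))<0:n=-n
        Q=a[:,None]+n[:,None]*s; w=map_coordinates(sat,[Q[1],Q[0]],order=1)
        m=(w[:15].mean()+w[-15:].mean())/2
        if w[-15:].mean()-w[:15].mean()<25: continue
        i=np.argmax(w>m); off.append(s[i]); rows.append([n@(proj(q,P+d)-a)/.001 for d in (v*.001,z*.001)])
    rows=np.array(rows);off=np.array(off)
    f=least_squares(lambda x:rows@x-off,[0,0],loss='soft_l1',f_scale=.3)
    return f.x,np.std(rows@f.x-off),len(off)
E
python3 -c "
from edge import *
np.set_printoptions(precision=4,suppress=True)
q=load('q6');e=bot.get_obs()['eef_pos']-[0,0,.0495];u=np.array([1,.0071,0])
print(discfit(q,e,u,.007))
q=load('q5');e=np.array([.4727,-.2207,.1869-.0495]);u=np.array([.99766,-.0683,0])
print(discfit(q,e,u,.007))
q=load('scene');r=np.array([.6385,-.2323,.130])
print('hung wheel',discfit(q,r-.0465*u,u,.009,angs=np.radians(np.arange(270,350,6))))
"

```

```text
(array([-0.0006,  0.0029]), np.float64(0.19494024358454737), 27)
(array([0.0018, 0.003 ]), np.float64(0.5321065250247482), 28)
hung wheel (array([0.0083, 0.008 ]), np.float64(0.5031212425501009), 14)
```

```bash

python3 -c "
from h import *
q=load('q6');f=lambda X:((proj(q,X)-[260,160]+.5)*8-.5).round(1)
print(f([.4843,.2562,.1374]),f([.4843,.2562,.1289]),f([.4843,.2562,.1336]),f([.5249,.2565,.1289]),f([.6249,.2572,.1289]),f([.5249,.2565,.1336]))
p=load('p6');g=lambda X:((proj(p,X)-[130,130]+.5)*8-.5).round(1)
print(g([.5249,.2565,.1289]),g([.6249,.2572,.1289]))
"

```

```text
[479.4 297.6] [477.  312.8] [478.3 304.4] [414.5 382.5] [251.2 564.3] [415.7 374.2]
[362.7 576.7] [375.6 241.4]
```

```bash

python3 -m handwheel '[{"dx":0,"dy":0.5,"dz":0.2,"ax":0,"ay":0,"az":0},{"dx":0,"dy":0.5,"dz":0.06,"ax":0,"ay":0,"az":0},{"dx":0,"dy":0.1,"dz":0,"ax":0,"ay":0,"az":0},{"dx":0,"dy":0,"dz":0,"ax":0,"ay":0,"az":0},{"dx":0,"dy":0,"dz":0,"ax":0,"ay":0,"az":0}]'
python3 -c "
from h import *
st()
p=shot('top','t7',(150,150,214,198),12); q=shot('scene','s7',(280,170,344,218),12)
np.save('q7.npy',q,allow_pickle=True);np.save('p7.npy',p,allow_pickle=True)"
```

```text
clock: 11.0
eef_pos: [0.5041, 0.2565, 0.179]
tool_rot: [0.704, 0.71, -0.0, -0.0]
ft_force: [-0.7, -0.6, -1.4]
grip_width: 0.0129
t 11.0 [0.5041 0.2565 0.179 ] F [-0.65 -0.6  -1.41] M [ 0.01  0.03 -0.01] w 0.0129 psi 90.42 q [0.47 0.41 0.05 1.22 0.   2.03]
```

View pics/s7.png

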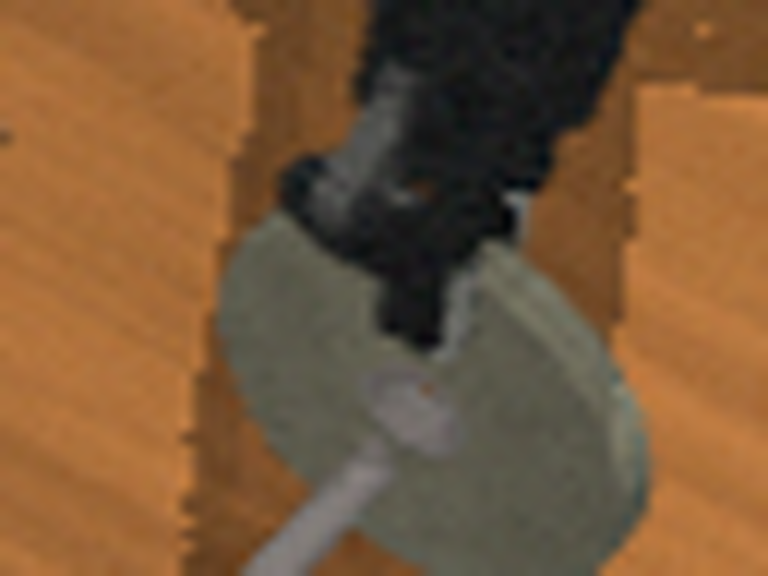

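View pics/t7.png

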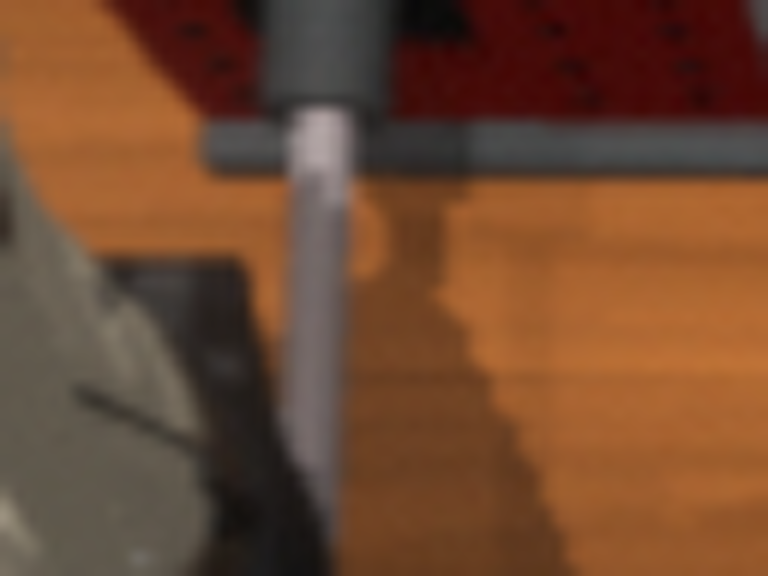

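```bash
H='python3 -m handwheel'
$H '[{"dx":0,"dy":0.25,"dz":-0.04,"ax":0,"ay":0,"az":0},{"dx":0,"dy":0.25,"dz":0,"ax":0,"ay":0,"az":0},{"dx":0,"dy":0.0,"dz":0,"ax":0,"ay":0,"az":0}]'
$H '[{"dx":0,"dy":0.1,"dz":0,"ax":0,"ay":0,"az":0},{"dx":0,"dy":0,"dz":0,"ax":0,"ay":0,"az":0},{"dx":0,"dy":0,"dz":0,"ax":0,"ay":0,"az":0}]'
$H '[{"dx":0,"dy":0.1,"dz":0,"ax":0,"ay":0,"az":0},{"dx":0,"dy":0,"dz":0,"ax":0,"ay":0,"az":0}]'
python3 -c "
from h import *
st()
q=shot('scene','s8',(280,170,344,218),12)"
```

```text
clock: 11.4
eef_pos: [0.5178, 0.2569, 0.1805]
tool_rot: [0.705, 0.71, 0.001, 0.0]
ft_force: [0.4, 0.4, -2.4]
grip_width: 0.0125
clock: 11.7
eef_pos: [0.5191, 0.2567, 0.1802]
tool_rot: [0.704, 0.71, -0.0, -0.0]
ft_force: [-0.6, 0.6, -1.6]
grip_width: 0.0129
clock: 11.9
eef_pos: [0.5219, 0.2568, 0.1803]
tool_rot: [0.704, 0.71, 0.0, 0.0]
ft_force: [-0.8, 0.4, -2.1]
grip_width: 0.013
t 11.9 [0.5219 0.2568 0.1803] F [-0.76  0.4  -2.1 ] M [-0.02 -0.02  0.02] w 0.013 psi 90.44 q [ 0.46  0.44  0.1   1.24 -0.    2.02]
```

View pics/s8.png

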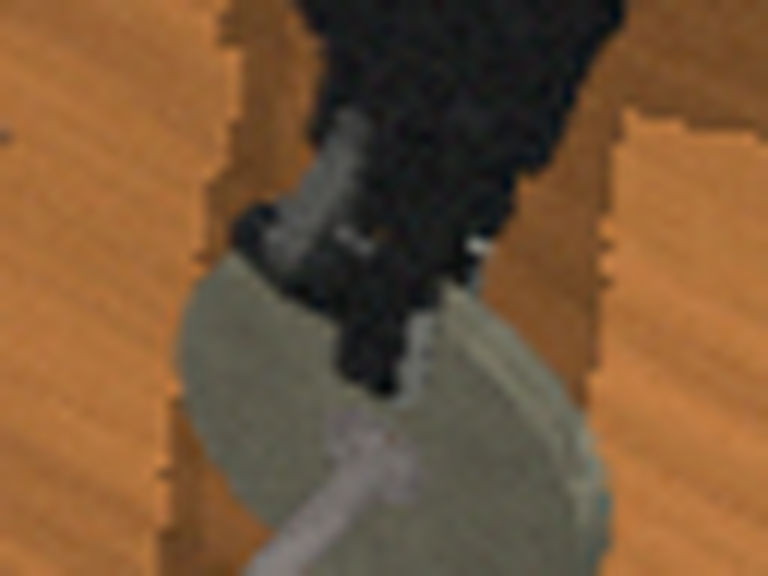

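```bash
H='python3 -m handwheel'
$H '[{"dx":0,"dy":0.12,"dz":0,"ax":0,"ay":0,"az":0},{"dx":0,"dy":0,"dz":0,"ax":0,"ay":0,"az":0}]'
$H '[{"dx":0,"dy":0.12,"dz":0,"ax":0,"ay":0,"az":0},{"dx":0,"dy":0,"dz":0,"ax":0,"ay":0,"az":0}]'
$H '[{"dx":0,"dy":0.12,"dz":0,"ax":0,"ay":0,"az":0},{"dx":0,"dy":0,"dz":0,"ax":0,"ay":0,"az":0}]'
$H '[{"dx":0,"dy":0.12,"dz":0,"ax":0,"ay":0,"az":0},{"dx":0,"dy":0,"dz":0,"ax":0,"ay":0,"az":0}]'
python3 -c "
from h import *
st()
q=shot('scene','s9',(270,170,334,218),12);p=shot('top','t9',(150,150,214,198),12)"
```

```text
clock: 12.15
eef_pos: [0.525, 0.2568, 0.1803]
tool_rot: [0.704, 0.71, 0.0, 0.0]
ft_force: [-0.3, 0.6, -2.7]
grip_width: 0.0129
clock: 12.35
eef_pos: [0.528, 0.2568, 0.1803]
tool_rot: [0.704, 0.71, 0.0, 0.0]
ft_force: [0.7, 0.2, -1.9]
grip_width: 0.0129
clock: 12.55
eef_pos: [0.531, 0.2569, 0.1803]
tool_rot: [0.704, 0.71, 0.0, 0.0]
ft_force: [-0.1, 0.4, -2.6]
grip_width: 0.0129
clock: 12.75
eef_pos: [0.534, 0.2569, 0.1803]
tool_rot: [0.704, 0.71, 0.0, 0.0]
ft_force: [-0.2, 0.4, -2.0]
grip_width: 0.0128
t 12.75 [0.534  0.2569 0.1803] F [-0.19  0.43 -2.  ] M [-0.07 -0.02  0.03] w 0.0128 psi 90.43 q [ 0.45  0.46  0.14  1.25 -0.    2.01]
```

View pics/s9.png

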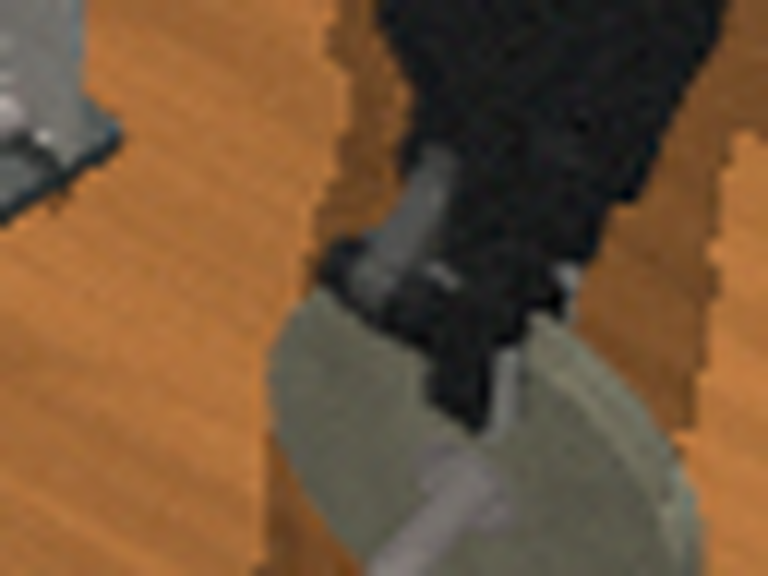

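View pics/t9.png

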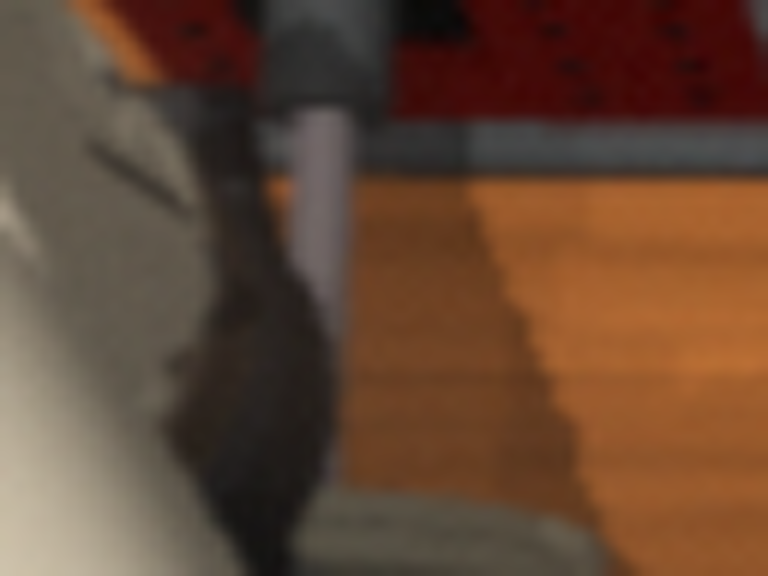

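```bash
H='python3 -m handwheel'
$H '[{"dx":0,"dy":0.12,"dz":0,"ax":0,"ay":0,"az":0},{"dx":0,"dy":0.12,"dz":0,"ax":0,"ay":0,"az":0},{"dx":0,"dy":0.12,"dz":0,"ax":0,"ay":0,"az":0},{"dx":0,"dy":0,"dz":0,"ax":0,"ay":0,"az":0}]'
$H '[{"dx":0,"dy":0.2,"dz":0,"ax":0,"ay":0,"az":0},{"dx":0,"dy":0.2,"dz":0,"ax":0,"ay":0,"az":0},{"dx":0,"dy":0.2,"dz":0,"ax":0,"ay":0,"az":0},{"dx":0,"dy":0.2,"dz":0,"ax":0,"ay":0,"az":0},{"dx":0,"dy":0,"dz":0,"ax":0,"ay":0,"az":0}]'
$H '[{"dx":0,"dy":0.2,"dz":0,"ax":0,"ay":0,"az":0},{"dx":0,"dy":0.2,"dz":0,"ax":0,"ay":0,"az":0},{"dx":0,"dy":0.2,"dz":0,"ax":0,"ay":0,"az":0},{"dx":0,"dy":0.2,"dz":0,"ax":0,"ay":0,"az":0},{"dx":0,"dy":0.2,"dz":0,"ax":0,"ay":0,"az":0},{"dx":0,"dy":0,"dz":0,"ax":0,"ay":0,"az":0}]'
python3 -c "
from h import *
st()
q=shot('scene','s10',(250,180,330,240),10);p=shot('top','t10',(140,130,220,190),10)"
```

```text
clock: 13.25
eef_pos: [0.5432, 0.2569, 0.1803]
tool_rot: [0.705, 0.71, 0.0, 0.0]
ft_force: [0.1, -0.0, -1.5]
grip_width: 0.013
clock: 13.75
eef_pos: [0.5634, 0.257, 0.1802]
tool_rot: [0.705, 0.71, 0.0, 0.0]
ft_force: [-0.0, 0.7, -2.7]
grip_width: 0.0128
clock: 14.35
eef_pos: [0.5884, 0.2572, 0.1801]
tool_rot: [0.705, 0.71, 0.0, 0.0]
ft_force: [0.4, -1.0, -1.8]
grip_width: 0.013
t 14.35 [0.5884 0.2572 0.1801] F [ 0.43 -0.99 -1.82] M [-0.04  0.07 -0.02] w 0.013 psi 90.41 q [ 0.41  0.56  0.3   1.31 -0.    1.98]
```

View pics/s10.png

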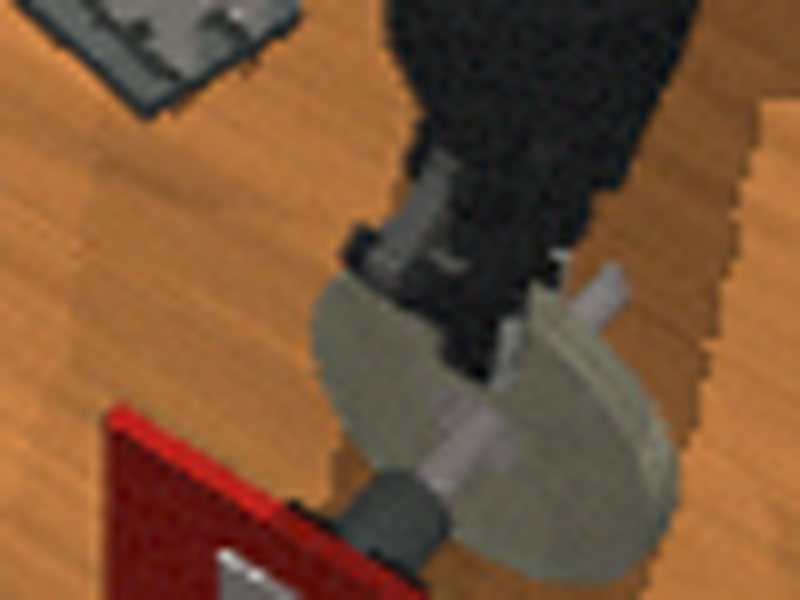

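View pics/t10.png

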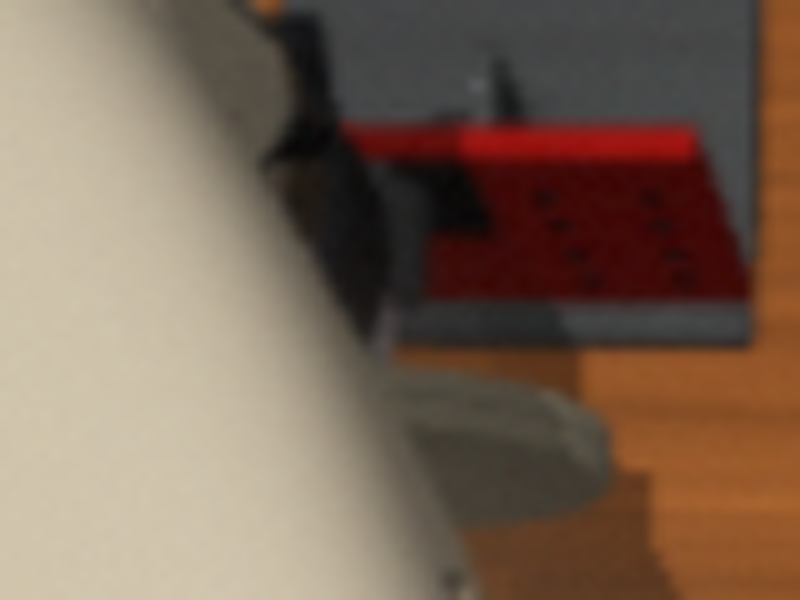

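```bash
H='python3 -m handwheel'
$H '[{"dx":0,"dy":0.2,"dz":0,"ax":0,"ay":0,"az":0},{"dx":0,"dy":0.2,"dz":0,"ax":0,"ay":0,"az":0},{"dx":0,"dy":0.2,"dz":0,"ax":0,"ay":0,"az":0},{"dx":0,"dy":0.2,"dz":0,"ax":0,"ay":0,"az":0},{"dx":0,"dy":0,"dz":0,"ax":0,"ay":0,"az":0}]'
$H '[{"dx":0,"dy":0.08,"dz":0,"ax":0,"ay":0,"az":0},{"dx":0,"dy":0.08,"dz":0,"ax":0,"ay":0,"az":0},{"dx":0,"dy":0,"dz":0,"ax":0,"ay":0,"az":0}]'
$H '[{"dx":0,"dy":0.08,"dz":0,"ax":0,"ay":0,"az":0},{"dx":0,"dy":0,"dz":0,"ax":0,"ay":0,"az":0}]'
$H '[{"dx":0,"dy":0.08,"dz":0,"ax":0,"ay":0,"az":0},{"dx":0,"dy":0,"dz":0,"ax":0,"ay":0,"az":0}]'
python3 -c "
from h import *
st()"
```

```text
clock: 14.95
eef_pos: [0.6084, 0.2574, 0.1801]
tool_rot: [0.705, 0.71, 0.0, 0.0]
ft_force: [-0.3, -0.1, -2.0]
grip_width: 0.0132
clock: 15.25
eef_pos: [0.6118, 0.2575, 0.1803]
tool_rot: [0.704, 0.71, 0.0, 0.0]
ft_force: [-0.1, 0.4, -2.3]
grip_width: 0.0126
clock: 15.45
eef_pos: [0.6138, 0.2575, 0.1804]
tool_rot: [0.704, 0.71, 0.0, 0.0]
ft_force: [-0.2, -0.4, -2.7]
grip_width: 0.0127
clock: 15.65
eef_pos: [0.6158, 0.2575, 0.1803]
tool_rot: [0.704, 0.71, 0.0, 0.0]
ft_force: [0.4, -0.5, -1.8]
grip_width: 0.0129
t 15.65 [0.6158 0.2575 0.1803] F [ 0.35 -0.49 -1.82] M [-0.    0.02  0.05] w 0.0129 psi 90.43 q [ 0.4   0.61  0.39  1.35 -0.    1.96]
```

```bash
H='python3 -m handwheel'
$H '[{"dx":0,"dy":0.06,"dz":0,"ax":0,"ay":0,"az":0},{"dx":0,"dy":0,"dz":0,"ax":0,"ay":0,"az":0}]'
$H '[{"dx":0,"dy":0.06,"dz":0,"ax":0,"ay":0,"az":0},{"dx":0,"dy":0,"dz":0,"ax":0,"ay":0,"az":0}]'
$H '[{"dx":0,"dy":0.06,"dz":0,"ax":0,"ay":0,"az":0},{"dx":0,"dy":0,"dz":0,"ax":0,"ay":0,"az":0}]'

```

```text
clock: 15.85
eef_pos: [0.6173, 0.2575, 0.1803]
tool_rot: [0.704, 0.71, 0.0, 0.0]
ft_force: [-1.0, 0.1, -2.1]
grip_width: 0.0127
clock: 16.05
eef_pos: [0.6185, 0.2575, 0.1801]
tool_rot: [0.704, 0.71, -0.0, -0.0]
ft_force: [-0.5, 0.2, -2.6]
grip_width: 0.0129
clock: 16.25
eef_pos: [0.6193, 0.2575, 0.1797]
tool_rot: [0.704, 0.71, -0.001, -0.001]
ft_force: [-2.9, 0.1, -3.4]
grip_width: 0.0129
```

```bash
H='python3 -m handwheel'
$H '[{"dx":0,"dy":0,"dz":0.1,"ax":0,"ay":0,"az":0},{"dx":0,"dy":0,"dz":0.05,"ax":0,"ay":0,"az":0},{"dx":0,"dy":0,"dz":0,"ax":0,"ay":0,"az":0}]'
$H '[{"dx":0,"dy":0,"dz":0.06,"ax":0,"ay":0,"az":0},{"dx":0,"dy":0,"dz":0,"ax":0,"ay":0,"az":0}]'
$H '[{"dx":0,"dy":0,"dz":0.06,"ax":0,"ay":0,"az":0},{"dx":0,"dy":0,"dz":0,"ax":0,"ay":0,"az":0}]'

```

```text
clock: 16.55
eef_pos: [0.6198, 0.2576, 0.1765]
tool_rot: [0.704, 0.71, -0.0, -0.0]
ft_force: [-2.7, 0.7, -1.1]
grip_width: 0.0128
clock: 16.75
eef_pos: [0.62, 0.2576, 0.1751]
tool_rot: [0.704, 0.71, 0.0, -0.0]
ft_force: [-3.7, 0.1, 0.2]
grip_width: 0.0125
clock: 16.95
eef_pos: [0.62, 0.2576, 0.1734]
tool_rot: [0.704, 0.71, -0.0, -0.0]
ft_force: [-2.6, -0.6, 0.0]
grip_width: 0.0127
```

```bash
H='python3 -m handwheel'
$H '[{"dx":0,"dy":0,"dz":0.06,"ax":0,"ay":0,"az":0},{"dx":0,"dy":0,"dz":0,"ax":0,"ay":0,"az":0}]'
$H '[{"dx":0,"dy":0,"dz":0.06,"ax":0,"ay":0,"az":0},{"dx":0,"dy":0,"dz":0,"ax":0,"ay":0,"az":0}]'
python3 -c "
from h import *
st()
q=shot('scene','s11',(240,180,320,240),10)"
```

```text
clock: 17.15
eef_pos: [0.6201, 0.2576, 0.1719]
tool_rot: [0.704, 0.71, -0.0, -0.0]
ft_force: [-2.3, 0.9, -0.6]
grip_width: 0.0131
clock: 17.35
eef_pos: [0.6206, 0.2576, 0.1711]
tool_rot: [0.704, 0.71, 0.001, 0.0]
ft_force: [-3.4, -0.3, 3.0]
grip_width: 0.013
t 17.35 [0.6206 0.2576 0.1711] F [-3.35 -0.35  3.01] M [-0.1   0.53 -0.02] w 0.013 psi 90.43 q [ 0.39  0.63  0.39  1.33 -0.    1.96]
```

View pics/s11.png

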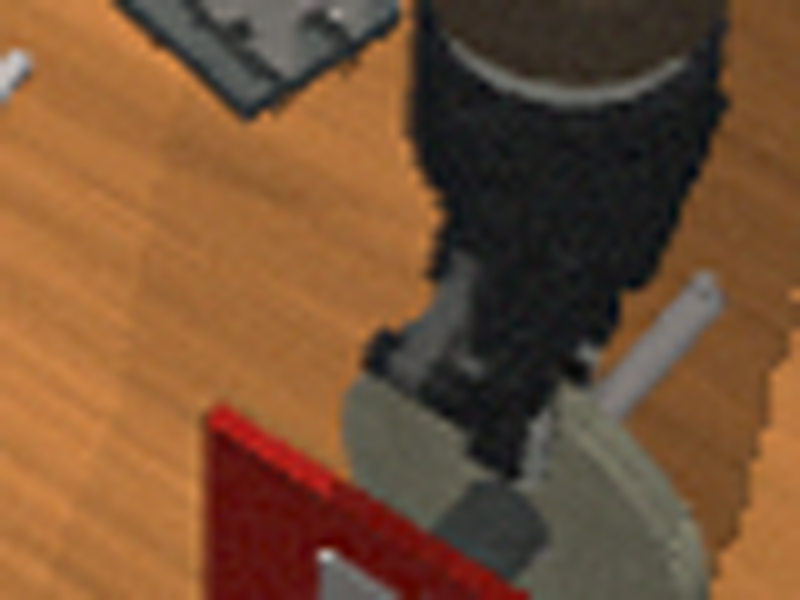

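```bash
H='python3 -m handwheel'
$H '[{"dx":0,"dy":-0.03,"dz":-0.02,"ax":0,"ay":0,"az":0},{"dx":0,"dy":-0.03,"dz":-0.02,"ax":0,"ay":0,"az":0},{"dx":0,"dy":0,"dz":0,"ax":0,"ay":0,"az":0}]'
$H '[{"dx":0,"dy":0,"dz":0,"ax":0,"ay":0,"az":0},{"dx":0,"dy":0,"dz":0,"ax":0,"ay":0,"az":0},{"dx":0,"dy":0,"dz":0,"ax":0,"ay":0,"az":0},{"dx":0,"dy":0,"dz":0,"ax":0,"ay":0,"az":0}]' -0.35
python3 -c "
from h import *
st()
q=shot('scene','s12',(240,180,320,240),10)"
```

```text
clock: 17.7
eef_pos: [0.6194, 0.2576, 0.1722]
tool_rot: [0.704, 0.71, 0.001, 0.001]
ft_force: [0.4, -0.6, 1.9]
grip_width: 0.0127
clock: 18.1
eef_pos: [0.6186, 0.2575, 0.1712]
tool_rot: [0.704, 0.71, -0.0, -0.0]
ft_force: [-0.7, -0.4, -0.3]
grip_width: 0.0278
t 18.1 [0.6186 0.2575 0.1712] F [-0.75 -0.38 -0.35] M [-0.01 -0.05 -0.05] w 0.0278 psi 90.44 q [0.39 0.62 0.39 1.33 0.   1.96]
```

View pics/s12.png

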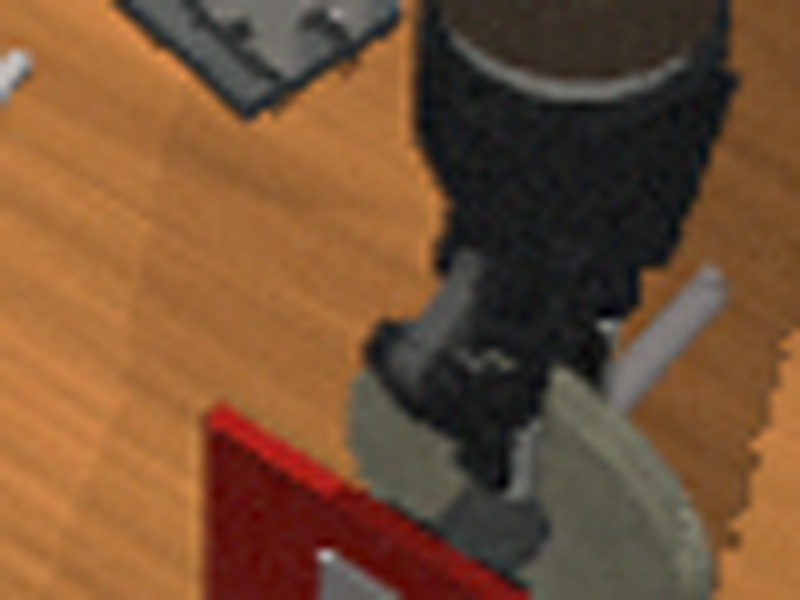

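Released. Now I'll rise straight up and check.

```bash
H='python3 -m handwheel'
$H '[{"dx":0,"dy":0,"dz":-0.3,"ax":0,"ay":0,"az":0},{"dx":0,"dy":0,"dz":-0.5,"ax":0,"ay":0,"az":0},{"dx":0,"dy":0,"dz":-0.8,"ax":0,"ay":0,"az":0},{"dx":0,"dy":0,"dz":-0.9,"ax":0,"ay":0,"az":0},{"dx":-0.8,"dy":0,"dz":0,"ax":0,"ay":0,"az":0},{"dx":-0.9,"dy":0,"dz":0,"ax":0,"ay":0,"az":0},{"dx":-0.9,"dy":0,"dz":0,"ax":0,"ay":0,"az":0},{"dx":-0.9,"dy":0,"dz":0,"ax":0,"ay":0,"az":0},{"dx":-0.9,"dy":0,"dz":0,"ax":0,"ay":0,"az":0},{"dx":-0.9,"dy":0,"dz":0,"ax":0,"ay":0,"az":0}]'
python3 -c "
from h import *
st()
q=shot('scene','s13',(235,190,315,250),10);p=shot('top','t13',(140,120,220,205),7)
np.save('p13.npy',p,allow_pickle=True);np.save('q13.npy',q,allow_pickle=True)"
```

```text
clock: 19.15
eef_pos: [0.6194, 0.1232, 0.2344]
tool_rot: [0.705, 0.71, -0.0, 0.0]
ft_force: [0.8, -0.3, -0.6]
grip_width: 0.028
t 19.15 [0.6194 0.1232 0.2344] F [ 0.81 -0.35 -0.63] M [-0.04 -0.06  0.01] w 0.028 psi 90.4 q [ 0.2   0.52  0.37  1.42 -0.    1.76]
```

View pics/s13.png

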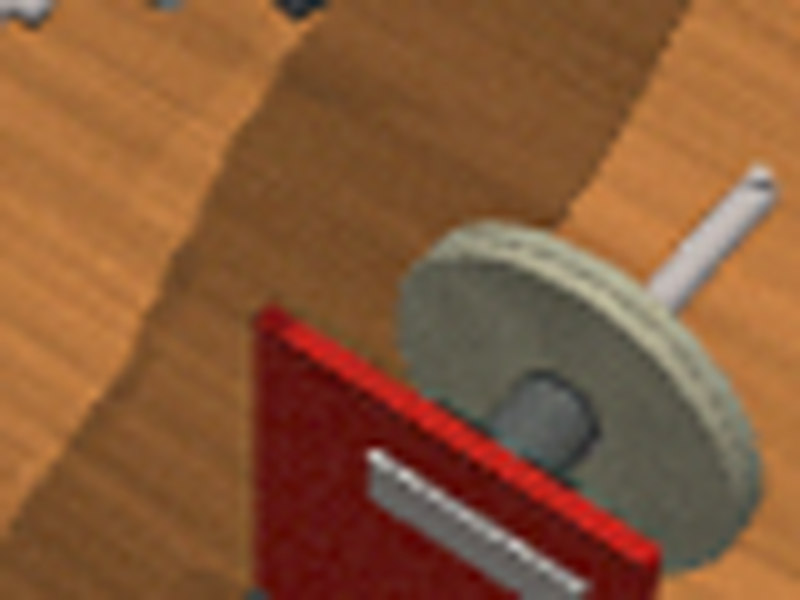

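View pics/t13.png

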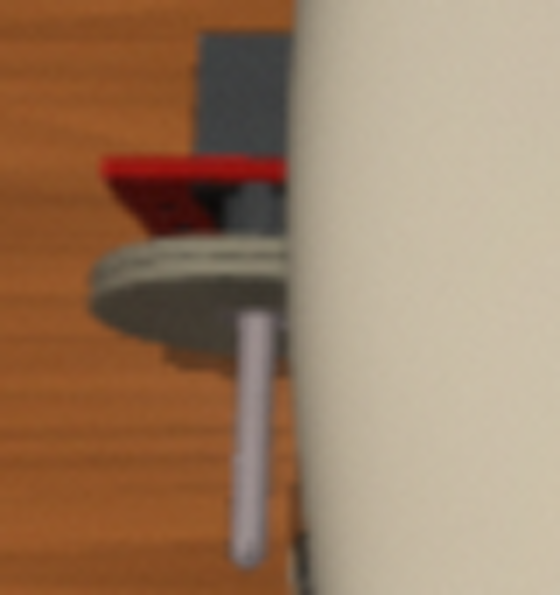

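```bash
python3 -c "
from h import *
p=load('p13');g=lambda x,y:px((x,y),140,120,7)
for y in(237,256,276): print(onplane(p,g(255,y),2,.1795).round(4))
need(.5925,-.2292,.24,86.08)"
```

```text
[0.6259 0.2485 0.1795]
[0.6197 0.2483 0.1795]
[0.6131 0.248  0.1795]
turn [0.001 0.008 0.478] shift [-14.059  -0.121  -0.218] t 19.25
```

```bash
H='python3 -m handwheel'
python3 -c "
from h import *
p=load('p5');g=lambda x,y:px((x,y),330,140,8)
u=np.array([.99766,-.0683]);
for y in(207,266):
  X=onplane(p,g(448,y),2,.1875);print(X.round(4),'along',((X[:2]-[.6385,-.2323])@u).round(4))"
$H '[{"dx":-0.9,"dy":0,"dz":-0.1,"ax":0,"ay":0,"az":0.239},{"dx":-0.9,"dy":0,"dz":-0.1,"ax":0,"ay":0,"az":0.239},{"dx":-0.9,"dy":0,"dz":0,"ax":0,"ay":0,"az":0},{"dx":-0.9,"dy":0,"dz":0,"ax":0,"ay":0,"az":0},{"dx":-0.9,"dy":0,"dz":0,"ax":0,"ay":0,"az":0},{"dx":-0.9,"dy":0,"dz":0,"ax":0,"ay":0,"az":0},{"dx":-0.9,"dy":0,"dz":0,"ax":0,"ay":0,"az":0},{"dx":-0.9,"dy":0,"dz":0,"ax":0,"ay":0,"az":0},{"dx":-0.9,"dy":0,"dz":0,"ax":0,"ay":0,"az":0},{"dx":-0.9,"dy":0,"dz":0,"ax":0,"ay":0,"az":0},{"dx":-0.9,"dy":0,"dz":0,"ax":0,"ay":0,"az":0},{"dx":-0.9,"dy":0,"dz":0,"ax":0,"ay":0,"az":0}]' -0.05
python3 -c "
from h import *
st();need(.5925,-.2292,.24,86.08)"
```

```text
[ 0.6003 -0.2129  0.1875] along -0.0395
[ 0.5838 -0.2121  0.1875] along -0.056
clock: 20.45
eef_pos: [0.6046, -0.1452, 0.2393]
tool_rot: [0.729, 0.684, 0.0, 0.0]
ft_force: [-0.2, 0.5, 0.5]
grip_width: 0.0411
t 20.45 [ 0.6046 -0.1452  0.2393] F [-0.21  0.54  0.52] M [-0.03  0.04  0.  ] w 0.0411 psi 86.34 q [-0.24  0.49  0.34  1.42  0.    1.4 ]
turn [ 0.002 -0.001  0.031] shift [-3.384 -0.252 -0.029] t 20.45
```

```bash
H='python3 -m handwheel'
$H '[{"dx":-0.9,"dy":-0.1,"dz":0,"ax":0,"ay":0,"az":0.03},{"dx":-0.9,"dy":-0.1,"dz":0,"ax":0,"ay":0,"az":0},{"dx":-0.9,"dy":-0.1,"dz":0,"ax":0,"ay":0,"az":0},{"dx":-0.68,"dy":0,"dz":0,"ax":0,"ay":0,"az":0},{"dx":0,"dy":0,"dz":0.6,"ax":0,"ay":0,"az":0},{"dx":0,"dy":0,"dz":0,"ax":0,"ay":0,"az":0},{"dx":0,"dy":0,"dz":0,"ax":0,"ay":0,"az":0}]'
python3 -c "
from h import *
st();need(.5911,-.2291,.178,86.08)
shot('top','t14',(320,110,448,206),6); shot('scene','s14',(110,90,206,162),8)"
```

```text
clock: 21.15
eef_pos: [0.5914, -0.228, 0.2238]
tool_rot: [0.731, 0.683, -0.0, -0.001]
ft_force: [0.2, 0.1, 1.0]
grip_width: 0.0404
t 21.15 [ 0.5914 -0.228   0.2238] F [0.2  0.06 0.98] M [-0.01 -0.07  0.02] w 0.0404 psi 86.09 q [-0.37  0.52  0.36  1.4   0.    1.27]
turn [-0.007 -0.004  0.001] shift [-0.046 -0.009  1.833] t 21.15
```

View pics/s14.png

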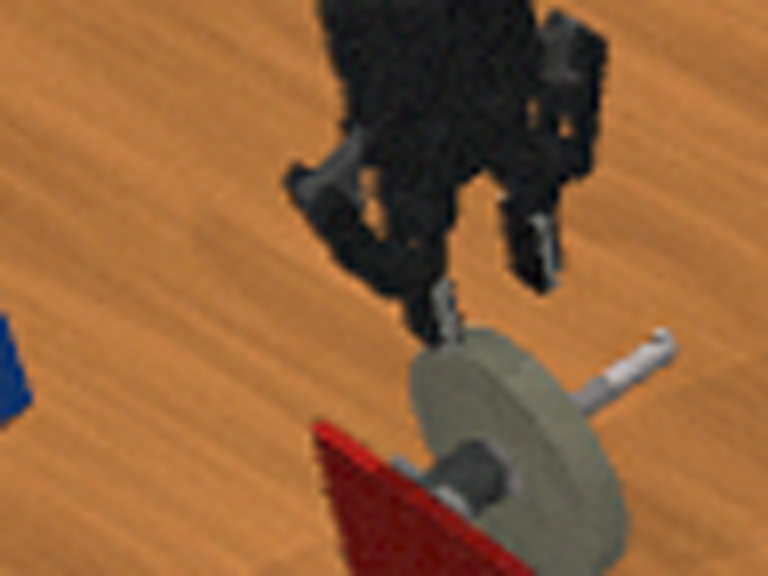

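View pics/t14.png

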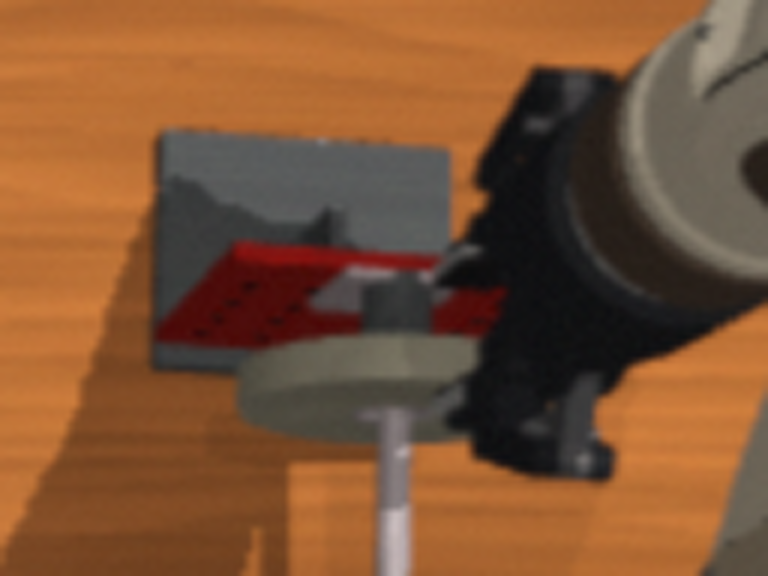

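The fingers straddle the wheel. Now I'll descend and grip.

```bash
H='python3 -m handwheel'
$H '[{"dx":-0.04,"dy":0,"dz":0.6,"ax":0,"ay":0,"az":0},{"dx":0,"dy":0,"dz":0.4,"ax":0,"ay":0,"az":0},{"dx":0,"dy":0,"dz":0,"ax":0,"ay":0,"az":0}]'
$H '[{"dx":0,"dy":0,"dz":0.4,"ax":0,"ay":0,"az":0},{"dx":0,"dy":0,"dz":0.4,"ax":0,"ay":0,"az":0},{"dx":0,"dy":0,"dz":0,"ax":0,"ay":0,"az":0},{"dx":0,"dy":0,"dz":0,"ax":0,"ay":0,"az":0}]'
$H '[{"dx":0,"dy":0,"dz":0,"ax":0,"ay":0,"az":0},{"dx":0,"dy":0,"dz":0,"ax":0,"ay":0,"az":0},{"dx":0,"dy":0,"dz":0,"ax":0,"ay":0,"az":0},{"dx":0,"dy":0,"dz":0,"ax":0,"ay":0,"az":0},{"dx":0,"dy":0,"dz":0,"ax":0,"ay":0,"az":0},{"dx":0,"dy":0,"dz":0,"ax":0,"ay":0,"az":0}]' -1
python3 -c "
from h import *
st();shot('scene','s15',(110,90,206,162),8)"
```

```text
clock: 21.55
eef_pos: [0.5907, -0.2285, 0.1975]
tool_rot: [0.731, 0.683, -0.001, -0.001]
ft_force: [0.2, -0.1, -0.9]
grip_width: 0.0405
clock: 21.95
eef_pos: [0.5913, -0.2292, 0.1786]
tool_rot: [0.731, 0.682, -0.0, -0.0]
ft_force: [-1.0, -0.4, 0.9]
grip_width: 0.041
clock: 22.55
eef_pos: [0.5919, -0.2295, 0.1797]
tool_rot: [0.731, 0.682, 0.0, 0.001]
ft_force: [-0.6, 0.2, 3.2]
grip_width: 0.017
t 22.55 [ 0.5919 -0.2295  0.1797] F [-0.6   0.24  3.24] M [-0.06  0.03  0.05] w 0.017 psi 86.07 q [-0.37  0.54  0.27  1.3  -0.    1.27]
```

View pics/s15.png

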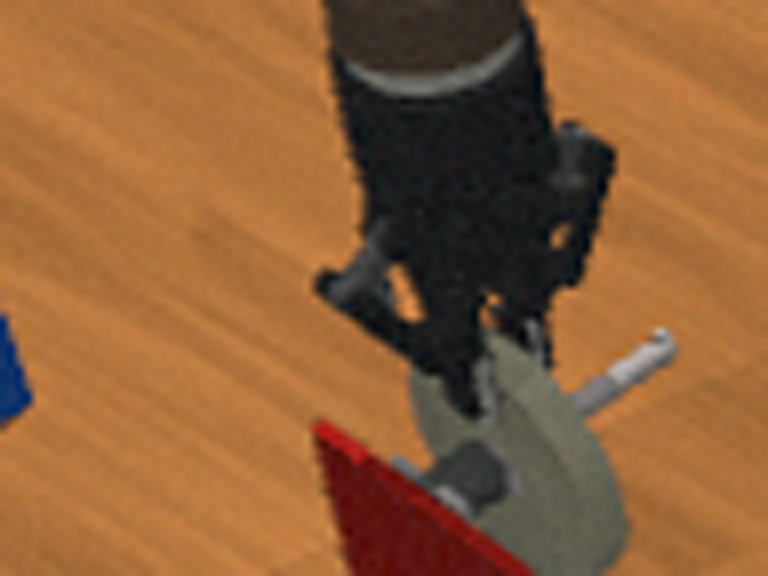

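```bash
H='python3 -m handwheel'
$H '[{"dx":0,"dy":0,"dz":-0.16,"ax":0,"ay":0,"az":0},{"dx":0,"dy":0,"dz":-0.15,"ax":0,"ay":0,"az":0},{"dx":0,"dy":0,"dz":0,"ax":0,"ay":0,"az":0},{"dx":0,"dy":0,"dz":0,"ax":0,"ay":0,"az":0}]'
$H '[{"dx":0,"dy":-0.25,"dz":0,"ax":0,"ay":0,"az":0},{"dx":0,"dy":-0.25,"dz":0,"ax":0,"ay":0,"az":0},{"dx":0,"dy":0,"dz":0,"ax":0,"ay":0,"az":0}]'
python3 -c "
from h import *
st();need(.6385-.1*.99766,-.2323+.1*.0683,.1862,86.08)"
```

```text
clock: 23.0
eef_pos: [0.5913, -0.2292, 0.1862]
tool_rot: [0.731, 0.682, -0.0, -0.001]
ft_force: [0.4, -0.0, -4.2]
grip_width: 0.0169
clock: 23.3
eef_pos: [0.5777, -0.2283, 0.1866]
tool_rot: [0.731, 0.682, -0.0, -0.001]
ft_force: [-0.0, -0.6, -2.9]
grip_width: 0.017
t 23.3 [ 0.5777 -0.2283  0.1866] F [-0.04 -0.55 -2.9 ] M [ 0.01  0.   -0.03] w 0.017 psi 86.05 q [-0.38  0.51  0.24  1.3  -0.    1.26]
turn [-0.01  -0.002 -0.004] shift [ 0.007 -1.565  0.018] t 23.3
```

```bash
H='python3 -m handwheel'
$H '[{"dx":0,"dy":-0.3,"dz":0,"ax":0,"ay":0,"az":0},{"dx":0,"dy":-0.3,"dz":0,"ax":0,"ay":0,"az":0},{"dx":0,"dy":-0.3,"dz":0,"ax":0,"ay":0,"az":0},{"dx":0,"dy":-0.3,"dz":0,"ax":0,"ay":0,"az":0},{"dx":0,"dy":0,"dz":0,"ax":0,"ay":0,"az":0}]'
$H '[{"dx":0,"dy":-0.25,"dz":0,"ax":0,"ay":0,"az":0},{"dx":0,"dy":-0.25,"dz":0,"ax":0,"ay":0,"az":0},{"dx":0,"dy":-0.25,"dz":0,"ax":0,"ay":0,"az":0},{"dx":0,"dy":-0.25,"dz":0,"ax":0,"ay":0,"az":0},{"dx":0,"dy":0,"dz":0,"ax":0,"ay":0,"az":0}]'
$H '[{"dx":0,"dy":-0.25,"dz":0,"ax":0,"ay":0,"az":0},{"dx":0,"dy":-0.25,"dz":0,"ax":0,"ay":0,"az":0},{"dx":0,"dy":-0.25,"dz":0,"ax":0,"ay":0,"az":0},{"dx":0,"dy":-0.25,"dz":0,"ax":0,"ay":0,"az":0},{"dx":0,"dy":0,"dz":0,"ax":0,"ay":0,"az":0}]'
$H '[{"dx":0,"dy":-0.3,"dz":0,"ax":0,"ay":0,"az":0},{"dx":0,"dy":-0.4,"dz":0,"ax":0,"ay":0,"az":0},{"dx":0,"dy":-0.4,"dz":0,"ax":0,"ay":0,"az":0},{"dx":0,"dy":0,"dz":0,"ax":0,"ay":0,"az":0},{"dx":0,"dy":0,"dz":0,"ax":0,"ay":0,"az":0}]'
python3 -c "
from h import *
st();q=shot('scene','s16',(140,80,236,152),8);np.save('q16.npy',q,allow_pickle=True);print(bot.get_obs()['clock'])"
```

```text
clock: 23.8
eef_pos: [0.5479, -0.2263, 0.187]
tool_rot: [0.731, 0.682, -0.0, -0.0]
ft_force: [0.2, -0.6, -3.6]
grip_width: 0.0169
clock: 24.3
eef_pos: [0.5232, -0.2246, 0.1869]
tool_rot: [0.731, 0.682, -0.0, -0.0]
ft_force: [1.1, 0.7, -3.8]
grip_width: 0.0172
clock: 24.8
eef_pos: [0.4982, -0.2229, 0.1869]
tool_rot: [0.731, 0.682, -0.0, -0.0]
ft_force: [0.7, 0.1, -3.1]
grip_width: 0.0172
clock: 25.3
eef_pos: [0.4716, -0.2212, 0.1871]
tool_rot: [0.731, 0.682, 0.0, 0.0]
ft_force: [-0.3, 0.6, -3.0]
grip_width: 0.0173
t 25.3 [ 0.4716 -0.2212  0.1871] F [-0.3   0.61 -3.01] M [-0.01  0.03  0.02] w 0.0173 psi 86.05 q [-0.44  0.32 -0.06  1.19  0.    1.2 ]
25.35
```

View pics/s16.png

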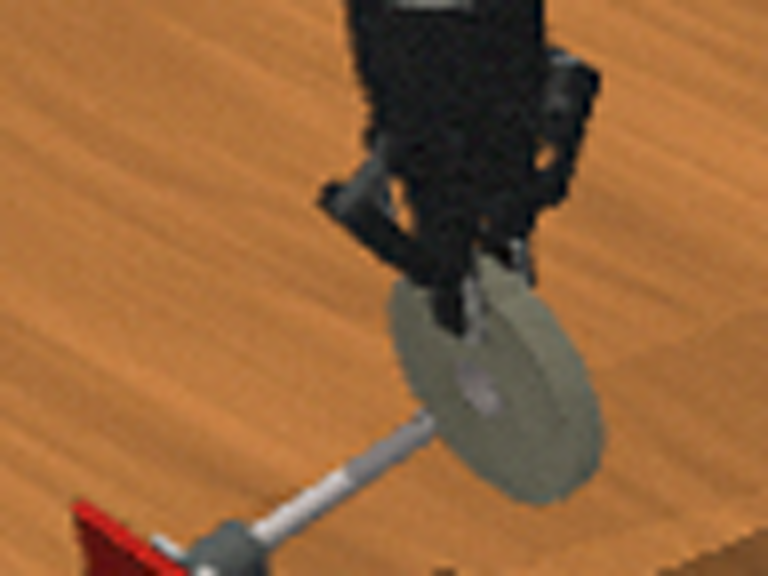

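```bash
H='python3 -m handwheel'
$H '[{"dx":0,"dy":0,"dz":-0.4,"ax":0,"ay":0,"az":0.45},{"dx":0,"dy":0,"dz":-0.4,"ax":0,"ay":0,"az":0.44},{"dx":0,"dy":0,"dz":0,"ax":0,"ay":0,"az":0}]'
python3 -c "
from h import *
st();need(.4318,.0075,.205,78.4)"
```

```text
clock: 25.65
eef_pos: [0.4732, -0.2216, 0.2082]
tool_rot: [0.775, 0.632, 0.001, 0.002]
ft_force: [0.5, -0.2, -3.6]
grip_width: 0.0173
t 25.65 [ 0.4732 -0.2216  0.2082] F [ 0.48 -0.22 -3.57] M [-0.01 -0.   -0.  ] w 0.0173 psi 78.44 q [-0.44  0.3  -0.02  1.24  0.    1.33]
turn [0.023 0.005 0.005] shift [ 8.644 -3.463  0.128] t 25.65
```

```bash
H='python3 -m handwheel'
$H '[{"dx":0.7,"dy":-0.29,"dz":0,"ax":0,"ay":0,"az":0},{"dx":0.8,"dy":-0.32,"dz":0,"ax":0,"ay":0,"az":0},{"dx":0.8,"dy":-0.32,"dz":0,"ax":0,"ay":0,"az":0},{"dx":0.8,"dy":-0.32,"dz":0,"ax":0,"ay":0,"az":0},{"dx":0.8,"dy":-0.32,"dz":0,"ax":0,"ay":0,"az":0},{"dx":0.8,"dy":-0.32,"dz":0,"ax":0,"ay":0,"az":0},{"dx":0.8,"dy":-0.32,"dz":0,"ax":0,"ay":0,"az":0},{"dx":0.8,"dy":-0.32,"dz":0,"ax":0,"ay":0,"az":0},{"dx":0.8,"dy":-0.32,"dz":0,"ax":0,"ay":0,"az":0},{"dx":0.8,"dy":-0.32,"dz":0,"ax":0,"ay":0,"az":0},{"dx":0,"dy":0,"dz":0,"ax":0,"ay":0,"az":0},{"dx":0,"dy":0,"dz":0,"ax":0,"ay":0,"az":0}]'
python3 -c "
from h import *
st();need(.4318,.0075,.205,78.4)"
```

```text
clock: 26.85
eef_pos: [0.434, -0.0115, 0.2066]
tool_rot: [0.774, 0.633, -0.0, 0.0]
ft_force: [-0.1, 0.2, -3.6]
grip_width: 0.0171
t 26.85 [ 0.434  -0.0115  0.2066] F [-0.08  0.24 -3.6 ] M [-0.08  0.02  0.01] w 0.0171 psi 78.55 q [-0.03  0.14 -0.24  1.19 -0.    1.74]
turn [0.002 0.003 0.018] shift [ 0.728 -0.237  0.065] t 26.85
```

```bash
H='python3 -m handwheel'
$H '[{"dx":0.73,"dy":-0.235,"dz":0,"ax":0,"ay":0,"az":0.018},{"dx":0,"dy":0,"dz":0.2,"ax":0,"ay":0,"az":0},{"dx":0,"dy":0,"dz":0,"ax":0,"ay":0,"az":0},{"dx":0,"dy":0,"dz":0,"ax":0,"ay":0,"az":0}]'
cat > ov.py <<'E'
from h import *
import sys
n=sys.argv[1]; off=.0497
st();need(.4318,.0075,.1277,78.4)
o=bot.get_obs();e=o['eef_pos']-[0,0,off];M=R.from_quat(o['tool_rot']).as_matrix();ax=M[:,1];v=M[:,0];z=np.array([0,0,1.])
a=-.2025;U=np.array([np.cos(a),np.sin(a),0]);V=np.array([-U[1],U[0],0]);C=np.array([.4318,.0075,0])
for cam,(x0,y0,x1,y1,s) in(('scene',(230,125,300,195,8)),('top',(240,200,320,275,8))):
    p=shot(cam); im=cv2.cvtColor(p['img'],4)[y0:y1,x0:x1]; im=cv2.resize(im,None,fx=s,fy=s,interpolation=2)
    cv2.imwrite(f'pics/{n}_{cam}.png',im)
    f=lambda X:((proj(p,X)-[x0,y0]+.5)*s-.5).round().astype(int)
    for d in(.009,-.009): cv2.polylines(im,[np.array([f(e+d*ax+.0575*(np.cos(k)*v+np.sin(k)*z)) for k in np.linspace(0,6.28,90)])],True,(0,255,0),1)
    for d in(.012,-.012): cv2.polylines(im,[np.array([f(C+d*U+y*V+h*z) for y,h in((-.05,.075),(.05,.075),(.05,.02),(-.05,.02))])],True,(0,255,255),1)
    cv2.imwrite(f'pics/{n}_{cam}o.png',im)
E
python3 ov.py c1
```

```text
clock: 27.25
eef_pos: [0.4317, 0.0066, 0.2015]
tool_rot: [0.776, 0.631, -0.0, 0.0]
ft_force: [0.6, -0.2, -2.7]
grip_width: 0.0167
t 27.25 [0.4317 0.0066 0.2015] F [ 0.57 -0.2  -2.73] M [0.04 0.06 0.02] w 0.0167 psi 78.23 q [ 0.02  0.14 -0.26  1.18 -0.    1.79]
turn [-0.002  0.004 -0.02 ] shift [ 0.038 -0.005  2.953] t 27.25
```

View pics/c1_sceneo.png

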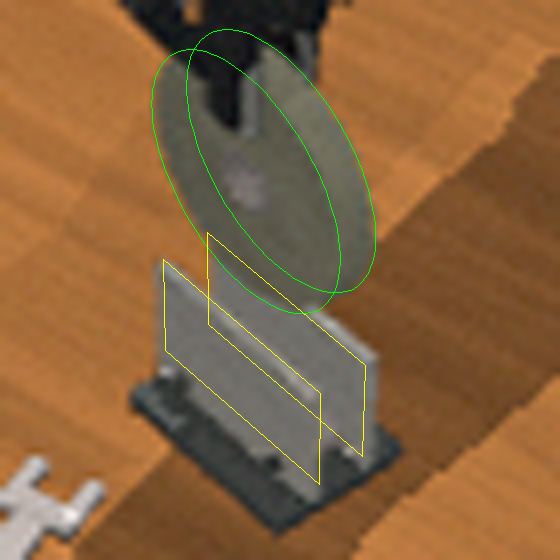

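View pics/c1_topo.png

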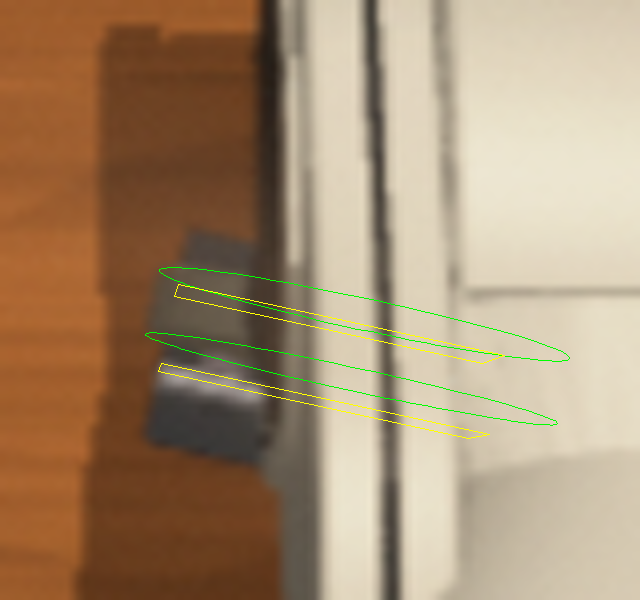

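View pics/c1_scene.png

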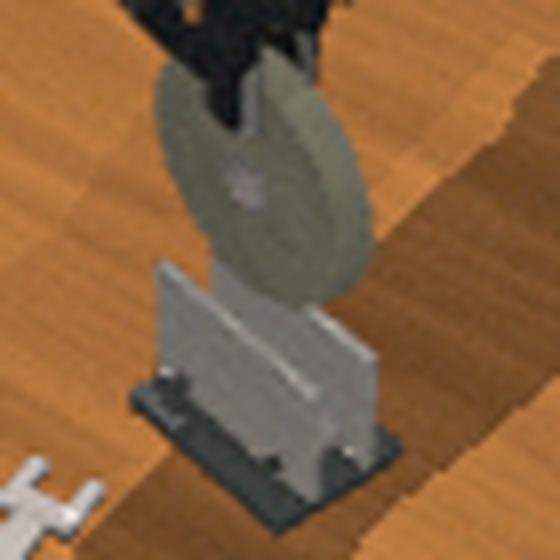

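```bash
H='python3 -m handwheel'
$H '[{"dx":0.02,"dy":0,"dz":0.3,"ax":0,"ay":0,"az":-0.02},{"dx":0,"dy":0,"dz":0.35,"ax":0,"ay":0,"az":0},{"dx":0,"dy":0,"dz":0,"ax":0,"ay":0,"az":0},{"dx":0,"dy":0,"dz":0,"ax":0,"ay":0,"az":0}]'
python3 ov.py c2
```

```text
clock: 27.75
eef_pos: [0.4313, 0.0078, 0.185]
tool_rot: [0.775, 0.632, -0.001, -0.0]
ft_force: [0.3, -0.2, -3.9]
grip_width: 0.0169
t 27.75 [0.4313 0.0078 0.185 ] F [ 0.25 -0.15 -3.93] M [ 0.02 -0.    0.01] w 0.0169 psi 78.44 q [ 0.02  0.15 -0.28  1.14 -0.    1.79]
turn [-0.009  0.002  0.005] shift [-0.008  0.02   2.291] t 27.75
```

View pics/c2_scene.png

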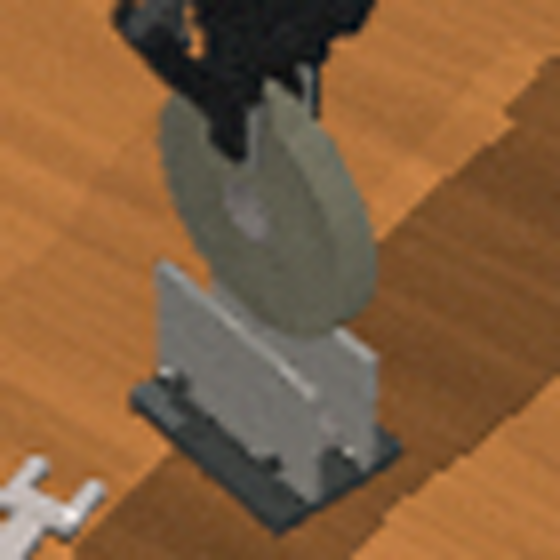

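```bash
H='python3 -m handwheel'
$H '[{"dx":0,"dy":0.015,"dz":0.12,"ax":0,"ay":0,"az":0},{"dx":0,"dy":0,"dz":0,"ax":0,"ay":0,"az":0}]'
$H '[{"dx":0,"dy":0,"dz":0.12,"ax":0,"ay":0,"az":0},{"dx":0,"dy":0,"dz":0,"ax":0,"ay":0,"az":0}]'
$H '[{"dx":0,"dy":0,"dz":0.12,"ax":0,"ay":0,"az":0},{"dx":0,"dy":0,"dz":0,"ax":0,"ay":0,"az":0}]'
$H '[{"dx":0,"dy":0,"dz":0.12,"ax":0,"ay":0,"az":0},{"dx":0,"dy":0,"dz":0,"ax":0,"ay":0,"az":0}]'
python3 ov.py c3
```

```text
clock: 28.05
eef_pos: [0.4322, 0.0078, 0.1824]
tool_rot: [0.775, 0.632, -0.0, -0.0]
ft_force: [0.6, -0.0, -2.7]
grip_width: 0.0171
clock: 28.25
eef_pos: [0.432, 0.0078, 0.1792]
tool_rot: [0.775, 0.632, -0.0, -0.0]
ft_force: [-0.1, -0.4, -3.4]
grip_width: 0.0167
clock: 28.45
eef_pos: [0.4319, 0.0078, 0.1761]
tool_rot: [0.775, 0.632, -0.0, -0.0]
ft_force: [-0.4, -0.0, -4.0]
grip_width: 0.0168
clock: 28.65
eef_pos: [0.4319, 0.0078, 0.1732]
tool_rot: [0.775, 0.632, -0.0, -0.0]
ft_force: [0.1, 0.0, -2.9]
grip_width: 0.0172
t 28.65 [0.4319 0.0078 0.1732] F [ 0.06  0.02 -2.86] M [-0.02  0.04  0.01] w 0.0172 psi 78.44 q [ 0.02  0.16 -0.3   1.11 -0.    1.79]
turn [-0.005  0.001  0.005] shift [-0.012 -0.002  1.818] t 28.65
```

View pics/c3_scene.png

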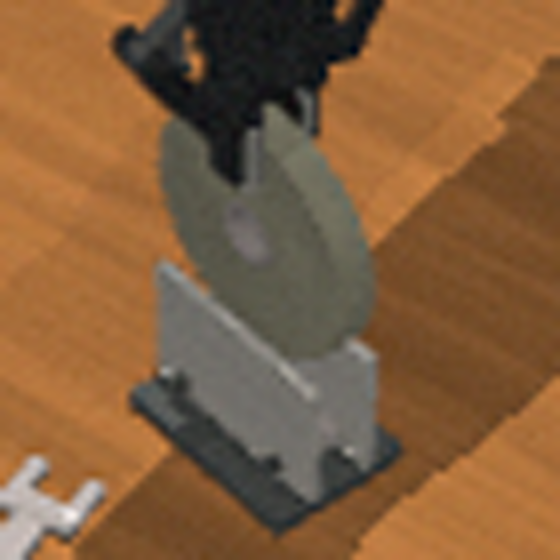

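```bash
H='python3 -m handwheel'
$H '[{"dx":0,"dy":0,"dz":0.15,"ax":0,"ay":0,"az":0},{"dx":0,"dy":0,"dz":0.15,"ax":0,"ay":0,"az":0},{"dx":0,"dy":0,"dz":0.15,"ax":0,"ay":0,"az":0},{"dx":0,"dy":0,"dz":0,"ax":0,"ay":0,"az":0}]'
$H '[{"dx":0,"dy":0,"dz":0.15,"ax":0,"ay":0,"az":0},{"dx":0,"dy":0,"dz":0.15,"ax":0,"ay":0,"az":0},{"dx":0,"dy":0,"dz":0.15,"ax":0,"ay":0,"az":0},{"dx":0,"dy":0,"dz":0,"ax":0,"ay":0,"az":0}]'
$H '[{"dx":0,"dy":0,"dz":0.15,"ax":0,"ay":0,"az":0},{"dx":0,"dy":0,"dz":0.15,"ax":0,"ay":0,"az":0},{"dx":0,"dy":0,"dz":0.15,"ax":0,"ay":0,"az":0},{"dx":0,"dy":0,"dz":0,"ax":0,"ay":0,"az":0}]'
python3 -c "
from h import *
st()"
```

```text
clock: 29.15
eef_pos: [0.4316, 0.0078, 0.1615]
tool_rot: [0.775, 0.632, -0.001, -0.0]
ft_force: [-1.0, -0.3, -3.1]
grip_width: 0.017
clock: 29.55
eef_pos: [0.4317, 0.0078, 0.1504]
tool_rot: [0.775, 0.632, -0.001, -0.0]
ft_force: [-0.7, 0.8, -3.2]
grip_width: 0.0168
clock: 29.95
eef_pos: [0.4317, 0.0078, 0.1391]
tool_rot: [0.775, 0.632, -0.001, -0.0]
ft_force: [-0.3, -0.4, -3.7]
grip_width: 0.0168
t 29.95 [0.4317 0.0078 0.1391] F [-0.31 -0.43 -3.71] M [-0.   -0.02  0.01] w 0.0168 psi 78.44 q [ 0.02  0.19 -0.36  1.02 -0.    1.79]
```

```bash
H='python3 -m handwheel'
$H '[{"dx":0,"dy":0,"dz":0.1,"ax":0,"ay":0,"az":0},{"dx":0,"dy":0,"dz":0.1,"ax":0,"ay":0,"az":0},{"dx":0,"dy":0,"dz":0,"ax":0,"ay":0,"az":0}]'
$H '[{"dx":0,"dy":0,"dz":0.1,"ax":0,"ay":0,"az":0},{"dx":0,"dy":0,"dz":0,"ax":0,"ay":0,"az":0}]'
$H '[{"dx":0,"dy":0,"dz":0.06,"ax":0,"ay":0,"az":0},{"dx":0,"dy":0,"dz":0,"ax":0,"ay":0,"az":0}]'
$H '[{"dx":0,"dy":0,"dz":0.06,"ax":0,"ay":0,"az":0},{"dx":0,"dy":0,"dz":0,"ax":0,"ay":0,"az":0}]'
```

```text
clock: 30.25
eef_pos: [0.432, 0.0078, 0.1345]
tool_rot: [0.775, 0.632, -0.0, -0.0]
ft_force: [0.1, -0.0, -3.7]
grip_width: 0.0172
clock: 30.45
eef_pos: [0.432, 0.0078, 0.1321]
tool_rot: [0.775, 0.632, -0.0, -0.0]
ft_force: [0.1, -0.6, -3.1]
grip_width: 0.0166
clock: 30.65
eef_pos: [0.4321, 0.0078, 0.1307]
tool_rot: [0.775, 0.632, -0.0, -0.0]
ft_force: [0.1, -0.2, -3.8]
grip_width: 0.0166
clock: 30.85
eef_pos: [0.4321, 0.0078, 0.1292]
tool_rot: [0.775, 0.632, -0.0, -0.0]
ft_force: [-0.2, -0.0, -4.0]
grip_width: 0.017
```

```bash
H='python3 -m handwheel'
$H '[{"dx":0,"dy":0,"dz":0.04,"ax":0,"ay":0,"az":0},{"dx":0,"dy":0,"dz":0,"ax":0,"ay":0,"az":0}]'
$H '[{"dx":0,"dy":0,"dz":0.04,"ax":0,"ay":0,"az":0},{"dx":0,"dy":0,"dz":0,"ax":0,"ay":0,"az":0}]'
$H '[{"dx":0,"dy":0,"dz":0.04,"ax":0,"ay":0,"az":0},{"dx":0,"dy":0,"dz":0,"ax":0,"ay":0,"az":0}]'
```

```text
clock: 31.05
eef_pos: [0.4321, 0.0078, 0.1282]
tool_rot: [0.775, 0.632, -0.0, -0.0]
ft_force: [0.7, 0.4, -3.9]
grip_width: 0.0171
clock: 31.25
eef_pos: [0.4323, 0.0077, 0.1277]
tool_rot: [0.775, 0.632, 0.0, 0.0]
ft_force: [-0.6, -0.7, 0.9]
grip_width: 0.0168
clock: 31.45
eef_pos: [0.4325, 0.0076, 0.1276]
tool_rot: [0.775, 0.632, 0.0, 0.0]
ft_force: [-3.0, -0.1, 8.7]
grip_width: 0.0169
```

```bash
H='python3 -m handwheel'
$H '[{"dx":0,"dy":0,"dz":-0.06,"ax":0,"ay":0,"az":0},{"dx":0,"dy":0,"dz":0,"ax":0,"ay":0,"az":0}]'
$H '[{"dx":0,"dy":0,"dz":0,"ax":0,"ay":0,"az":0},{"dx":0,"dy":0,"dz":0,"ax":0,"ay":0,"az":0},{"dx":0,"dy":0,"dz":0,"ax":0,"ay":0,"az":0},{"dx":0,"dy":0,"dz":0,"ax":0,"ay":0,"az":0}]' -0.05
$H '[{"dx":0,"dy":0,"dz":-0.2,"ax":0,"ay":0,"az":0},{"dx":0,"dy":0,"dz":-0.4,"ax":0,"ay":0,"az":0},{"dx":0,"dy":0,"dz":-0.6,"ax":0,"ay":0,"az":0},{"dx":0,"dy":0,"dz":-0.8,"ax":0,"ay":0,"az":0},{"dx":0,"dy":0,"dz":-0.8,"ax":0,"ay":0,"az":0},{"dx":0,"dy":0,"dz":-0.8,"ax":0,"ay":0,"az":0},{"dx":-0.8,"dy":0,"dz":0,"ax":0,"ay":0,"az":0},{"dx":-0.8,"dy":0,"dz":0,"ax":0,"ay":0,"az":0},{"dx":-0.8,"dy":-0.8,"dz":0,"ax":0,"ay":0,"az":0},{"dx":-0.8,"dy":-0.8,"dz":0,"ax":0,"ay":0,"az":0},{"dx":-0.8,"dy":-0.8,"dz":0,"ax":0,"ay":0,"az":0},{"dx":0,"dy":0,"dz":0,"ax":0,"ay":0,"az":0}]'
cat > fin.py <<'E'
from h import *
st()
p=shot('top','f_top',scale=1.5);q=shot('scene','f_scene',scale=1.5)
np.save('pf.npy',p,allow_pickle=True)
a=-.2025;U=np.array([np.cos(a),np.sin(a),0]);V=np.array([-U[1],U[0],0]);C=np.array([.4318,.0075,.078]);z=np.array([0,0,1.])
for c,n,(x0,y0,x1,y1) in((q,'f_cs',(230,130,300,195)),(p,'f_ct',(245,205,325,275))):
    im=cv2.resize(cv2.cvtColor(c['img'],4)[y0:y1,x0:x1],None,fx=9,fy=9,interpolation=2)
    im2=im.copy()
    f=lambda X:((proj(c,X)-[x0,y0]+.5)*9-.5).round().astype(int)
    for d in(.009,-.009): cv2.polylines(im2,[np.array([f(C+d*U+.0575*(np.cos(k)*V+np.sin(k)*z)) for k in np.linspace(0,6.28,90)])],True,(0,255,0),1)
    M=np.hstack([im,im2]); k=min(1,800/M.shape[1]); cv2.imwrite(f'pics/{n}.png',cv2.resize(M,None,fx=k,fy=k))
E
python3 fin.py
```

```text
clock: 31.65
eef_pos: [0.4323, 0.0078, 0.1278]
tool_rot: [0.775, 0.632, 0.0, 0.0]
ft_force: [0.7, 0.1, -3.8]
grip_width: 0.0169
clock: 32.05
eef_pos: [0.4324, 0.0078, 0.1279]
tool_rot: [0.775, 0.632, 0.0, 0.0]
ft_force: [0.1, -0.7, 0.6]
grip_width: 0.0403
clock: 33.25
eef_pos: [0.351, -0.0791, 0.2186]
tool_rot: [0.776, 0.631, -0.0, 0.0]
ft_force: [0.9, 0.5, 0.4]
grip_width: 0.0406
t 33.25 [ 0.351  -0.0791  0.2186] F [0.89 0.46 0.39] M [ 0.   -0.07 -0.  ] w 0.0406 psi 78.27 q [-0.22 -0.02 -0.38  1.21 -0.    1.55]
```

View pics/f_cs.png

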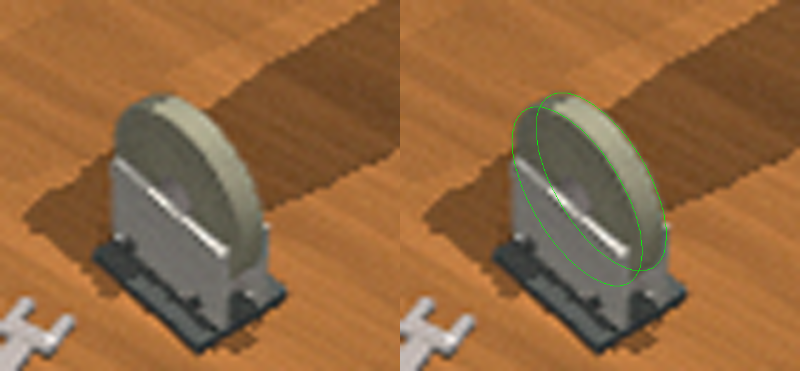

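View pics/f_ct.png

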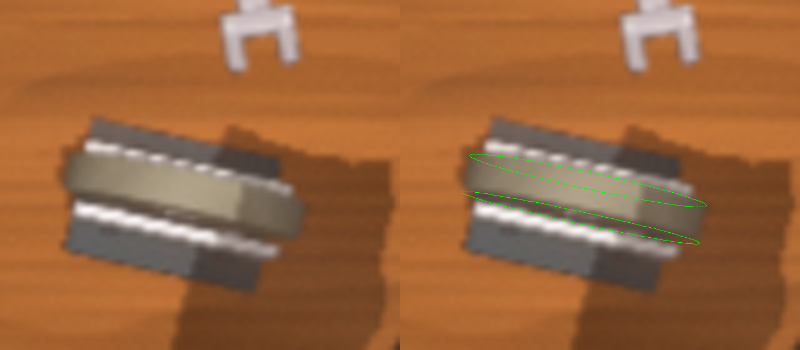

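View pics/f_top.png

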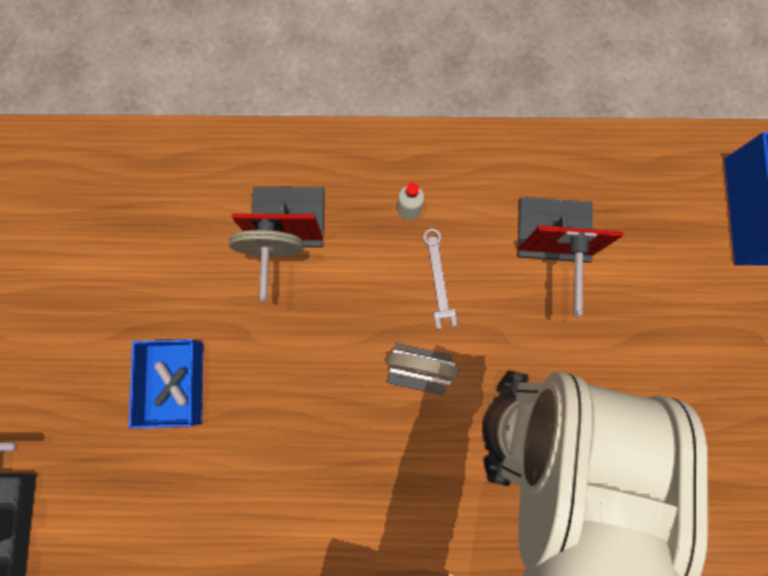

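View pics/f_scene.png

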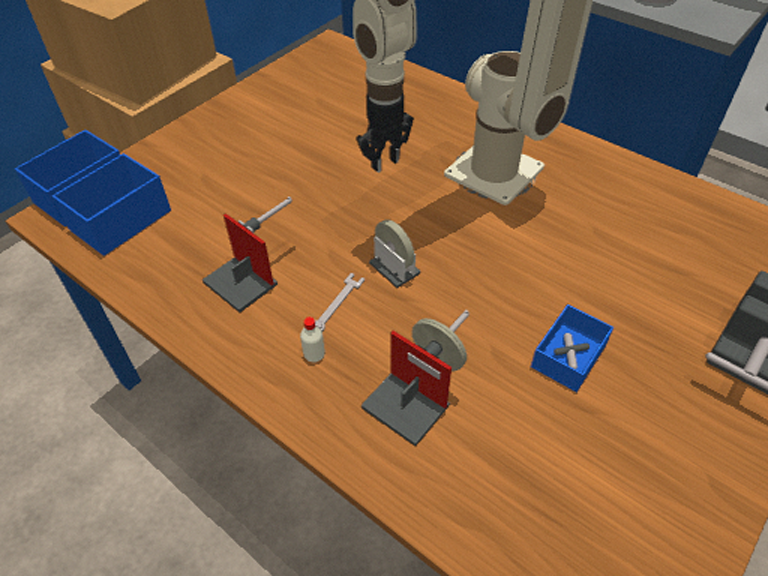

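The wheel outline matches the seated model to about 1 px. The discs hang at the boss, and the bottle, spanner and bin look unmoved. One last numeric check of the discs, now fully visible from above, before I hand in.

```bash
python3 -c "
from h import *
p=load('pf');x0,y0,x1,y1=140,130,215,205
im=cv2.resize(cv2.cvtColor(p['img'],4)[y0:y1,x0:x1],None,fx=8,fy=8,interpolation=2)
f=lambda X:((proj(p,X)-[x0,y0]+.5)*8-.5).round().astype(int)
z=.122
for x,c in((.625,(0,255,0)),(.618,(0,255,0)),(.611,(0,255,0)),(.604,(0,0,255))): cv2.polylines(im,[np.array([f([x,.2572+.0575*np.cos(k),z+.0575*np.sin(k)]) for k in np.linspace(0,3.14,60)])],False,c,1)
cv2.imwrite('pics/f_disc.png',im)"
```

```text
(no output)
```

View pics/f_disc.png

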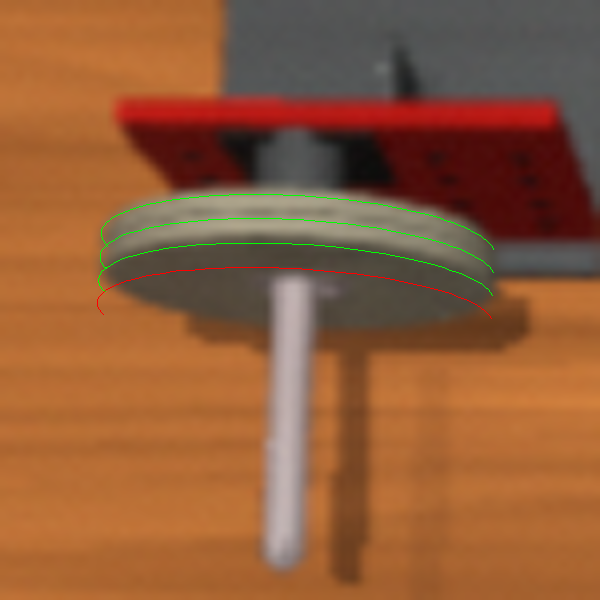

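```bash
python3 -c "
from h import *
st();print(bot.job_done())"
```

```text
t 33.35 [ 0.3537 -0.0784  0.2188] F [ 0.68 -0.33 -0.94] M [ 0.04 -0.    0.03] w 0.0407 psi 78.37 q [-0.22 -0.02 -0.37  1.21  0.    1.56]
the job is handed in; nothing more can be done
None
```

The job is done and handed in at about 33 s. Both thin discs hang on the spare peg at its stop, and the thick wheel is seated in the roller cradle. No verdict was reported, so what follows rests on my own checks.

- **Thin discs:** I carried the two as one. They threaded onto the spare peg with no contact felt, touched the stop at about 3 N, and were lowered until the peg took their weight, then released.
- **Thick wheel:** I lifted it over the stub, drew it off without contact, and lowered it between the cheeks. It touched the rollers at the predicted seat height (tool height 0.1277 m). My last 1 mm step down pressed it briefly to about 9 N on the wrist before I eased off and let go.
- **Last pictures:** The discs match a model of them against the stop, at most 1–2 mm off and towards the stop. The wheel matches its seated outline to about 1 px. The bottle, spanner and bin look unmoved, and the gripper is clear of everything.

**What disagreed:**
- My first estimate of the spare peg's height was 0.1336 m. An edge fit then gave about 0.129 m, and the touch gave about 0.127 m.
- While held, the discs looked up to 3 mm higher in the scene camera than the arm's position implied.
- The gripper read about 1 mm less than the true thickness on both grasps.

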